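Gauge the bearing blocks and line up the good ones

ROBOT

A 7-joint arm with a two-finger parallel gripper is mounted at the origin on a cart in front of the work surface, level with it; the furniture and walls round the work are solid. World frame = base frame: x ahead of the robot, y to its left, z up, the work surface at z = 0. Lengths are in m, angles in rad, forces in N, time in s.
With the tool pointing down it reaches from about 0.425 to 0.925 m from the base axis. Payload 6.8 kg.
Tool frame: the origin (TCP) lies on the centre line of the jaws, within the pads' length; the fingertips stand 14 mm ahead of it and the grasp point (between the pads) lies 5 mm behind it (r.tips_ahead is the distance from the TCP to the fingertips, in m); z points along the fingers, y is the line along which they close (so a half turn about z gives the same grasp; the last joint's range is limited). The gripper opens to 85 mm and grips with 20 to 120 N. Pads are 22 mm wide; open, the fingers measure 114 mm over their backs; the gripper's body (76 mm by 85 mm) begins 54 mm behind the grasp point. The pads swing forward as they close: fully open they stand 13 mm farther back than shut.
Start: joints at [-1.306, 0.477, 0.022, 1.555, -0.011, 1.109, -0.083], TCP at [0.246, 0.629, 0.245] pointing down, gripper open.
Joint ranges: [-2.96, 2.96], [-0.34, 2.1], [-1.41, 1.46], [0.24, 2.44], [-1.37, 4.51], [0.17, 1.92], [-2.96, 2.96]. Speed limits (rad/s): [2.39, 2.39, 3.14, 3.14, 3.14, 3.14, 3.14].

INTERFACE

Orientations are given as a rotation vector (axis times angle).
In Python, from bench import r, eyes gives the robot as it stands.
- The arm moves only by the tool step_arm, never from a script. Its argument "rows" is a list of rows, each a list of 6 numbers: the shift along the world's x, y, z in units of 60 cm (1.0 is 60 cm), then the turn, a rotation vector about the world's x, y, z in units of pi rad (1.0 is pi rad). In form: [[x, y, z, rx, ry, rz], ...]. A call has 1 to 5 rows; each row is the pose to reach, as a shift and turn from the pose commanded when the call began, turning the shorter way round; what a row does not reach only later rows make up. A row lasts 1/12 s, in which the tool goes at most 41.7 mm and 7.16 degrees, less where a joint would pass 70% of its speed; a pose out of reach is approached as far as the arm can. A call with a number of a shift or a turn outside -1 to 1 is refused whole. A call with a gripper value outside its range is refused whole. "jaw" is the closure, from 0 (fully open) to 1 (shut), set as the call begins (left out, the last holds). The fingers move at their own pace and stop on an object; "squeeze" is the grip in N (left out, the last holds). Time passes only in rows, so rows that repeat a pose let the fingers close. It gives the time, the measured TCP pose, the force, the opening and the grip force at its end, in the units of the state.
- r.get_obs(): the state, without advancing time (a new reading comes with each control period).
- eyes.grab_frame(name): name is "side" or "top" or "wrist"; returns the picture (400x640x3 uint8, red, green, blue); there is no depth.
- eyes.camera_info(name): a dict with "mtx" (3x3 intrinsics, pixels), "extrinsics" (4x4, takes a point from camera to world coordinates); the wrist camera has in their place "tool_from_camera" (4x4, takes a point from camera to tool coordinates, whose origin is the TCP and whose axes are the flange's). Camera axes: x right, y down, z forward; pixel columns grow to the right and rows downward; lengths in m; the calibration is good to about 2 mm. The wrist camera is an equidistant fisheye: a pixel r from the principal point sees the ray r / f radians off the axis. A picture is of the moment at which its call begins: read the wrist's pose just before it. camera_info takes no time and is no camera call.
- r.hand_in(): hands the job in; it is judged then, once.
The state is a dict: "clock": time; "joints": joint angles; "qvel": joint speeds; "tau": joint torques, N m; "tcp_pos": TCP position; "orientation": TCP orientation; "contact_force": force on the tool from outside, world axes, zero at the start; "moment": the same for the moment, N m; "grip_width": finger opening in m; "gripper_force": force on a finger pad.
Only numpy, scipy, OpenCV 4.12 (cv2) and the standard library are available. Lean on these libraries where they do the work, as an engineer would, in place of code of your own. Each camera call takes 0.05 s, during which the arm holds its last target. There are 200 camera calls.

TASK

Check the bearing blocks in the gauging rail one by one from left to right as you face the bench: push the long, thin go end of the plug gauge fully home in the bore until the handle meets the block, draw it out, then press the short, thick no-go end squarely against the same bore to see whether it goes in. Leave a block that lets the no-go end in standing in the rail; stand the others upright on the granite plate in one close row, bores in line, and lay the straightedge flat on the plate, its working edge flush along the side of the row and no block past its ends. Put the gauge back in its stand and do not disturb the bottle, tape roll and hub behind the rail.

Things in the scene. Friction and masses are not known exactly. Their poses are not given: they have to be found in the camera images.
- gauge_mid (a point): middle of the steel plug gauge (164 mm long, axis x, 0.22 kg) and of its dark hexagonal handle, 90 mm long, 28 mm across flats. At +x the GO end, 21 mm thick, 50 mm long, lead chamfer 3 mm (shoulder at +45 mm, tip at +95); at -x the NO-GO end, 26 mm thick, 24 mm long (shoulder -45, tip -69). It starts level in its stand, two handle flats upright, this point 48 mm up; on the bare bench, 14 mm up
- go_mid (a point): middle of the go plug, on the gauge's axis, 70 mm from the gauge's middle and 25 mm from shoulder and tip
- nogo_tip (a point): centre of the no-go end's face, 69 mm from the gauge's middle
- gauge: the same plug gauge; origin and axes as gauge_mid
- stand_rest (a point): where the gauge's middle lies when it rests in the fixed wooden stand (125 x 56 mm), 48 mm above the bench. Two V supports, 9 mm thick, up to 45 mm high, 40 mm either way along x, carry the handle near its ends; between and below is free space for fingers. The gauge's axis lies along x, either way round
- rail_floor (a point): middle of the channel floor of the fixed aluminium gauging rail, 8 mm above the bench. The channel is 320 mm long (its y, across the bench), 63 mm wide outside and 51 mm inside (x), its two walls 6 mm thick and 16 mm higher than the floor; they keep the blocks from sliding or tipping when the gauge is pressed on them
- plate_top (a point): centre of the top of the fixed grey granite surface plate, 260 mm (x) by 220 mm (y), top 30 mm above the bench
- edge_mid (a point): straightedge, a loose steel bar 200 mm long (x), 60 mm wide, 10 mm thick, 0.4 kg, with a raised black grip bar. This point is the middle of its working edge, half-way up (5 mm above the underside). The working face looks to +y; the bar extends from here 60 mm to -y. What is flush with it lies at y > 0
- edge_grip (a point): centre of the straightedge's black grip bar, 84 mm long (x), 18 mm wide (y), 35 to 53 mm above the underside, on two posts; to be pinched across its width. It lies 46 mm to -y of the working edge, 44 mm above the underside
- straightedge: the same straightedge; origin in the middle of the working edge at its underside, axes as edge_mid
- block1_bore (a point): centre of the bore of bearing block 1 (may be absent): steel, 50 mm along the bore (x), 46 mm wide (y), 62 mm high, 0.5 to 0.7 kg; level through bore along x, 40 mm above the underside, mouths 25 mm to either side. A good bore is 23 mm wide, an oversize one 28 mm: the gauge tells. Numbered from the left (+y); at least 30 mm between neighbours
- block1: bearing block 1; origin at the centre of its underside, axes as its bore point
- block2_bore (a point): centre of the bore of bearing block 2 (may be absent): steel, 50 mm along the bore (x), 46 mm wide (y), 62 mm high, 0.5 to 0.7 kg; level through bore along x, 40 mm above the underside, mouths 25 mm to either side. A good bore is 23 mm wide, an oversize one 28 mm: the gauge tells. Numbered from the left (+y); at least 30 mm between neighbours
- block2: bearing block 2; origin at the centre of its underside, axes as its bore point
- block3_bore (a point): centre of the bore of bearing block 3 (may be absent): steel, 50 mm along the bore (x), 46 mm wide (y), 62 mm high, 0.5 to 0.7 kg; level through bore along x, 40 mm above the underside, mouths 25 mm to either side. A good bore is 23 mm wide, an oversize one 28 mm: the gauge tells. Numbered from the left (+y); at least 30 mm between neighbours
- block3: bearing block 3; origin at the centre of its underside, axes as its bore point
- block4_bore (a point): centre of the bore of bearing block 4 (may be absent): steel, 50 mm along the bore (x), 46 mm wide (y), 62 mm high, 0.5 to 0.7 kg; level through bore along x, 40 mm above the underside, mouths 25 mm to either side. A good bore is 23 mm wide, an oversize one 28 mm: the gauge tells. Numbered from the left (+y); at least 30 mm between neighbours
- block4: bearing block 4; origin at the centre of its underside, axes as its bore point
- dropper: black dropper bottle, 25 mm wide and 69 mm tall, bystander; origin at the centre of its underside
- tape_roll: roll of masking tape, 94 mm wide, 25 mm high, bystander; origin at the centre of its underside
- hub_blank: turned aluminium hub, 48 mm wide, 26 mm high, bystander; origin at the centre of its underside
There are look-alikes about, which are no part of the job. What is shaped like the block1 but purple or yellow is not meant.

How it is judged:
By the outcome, as a careful person would: the job done as asked, in the order asked, and still so for the second after the job is handed in, with the robot touching nothing.
Of block1, block2, block3, block4 only 3 to 4 are there at a start; the rules pass over those that are not, and their reading is None.
At some moment in a run one of straightedge may be knocked a few centimetres aside while the robot is not near it.
Once in a run the grip may slacken for a moment while it holds something.
It also fails if it takes over 210 s, if anything falls off the work surface, if the arm or the gripper's body presses on something with over 40 N, if the wrist force passes 120 N, or if a joint passes its speed limit or range.

## Working session

There is one attempt and no reset: what is moved stays moved. The work goes in short steps, Python scripts to look and compute and a tool call to move; the robot and the scene stay as the last step left them, time stands still between calls to the robot, and variables do not carry over. Pictures are saved under pics/ and viewed, at most 14 in all, crops included, and the job is handed in when it is done.

Besides the shell and the picture viewer there is one more tool, called after "Emit:" as name([rows], argument=value, ...), one row to a line, values as JSON. step_arm: Moves the arm, as the interface text tells. Shifts and turns lie within -1 to 1; 1 stands for 60 cm of shift or pi rad of turn. Its arguments: {"type":"object","properties":{"rows":{"type":"array"},"jaw":{"type":"number"},"squeeze":{"type":"number"}},"required":["rows"]}

```bash
ls; mkdir -p pics; python3 - <<'E'
from bench import r, eyes
import cv2, numpy as np
print(r.get_obs())
for n in ("side","top","wrist"):
    im=eyes.grab_frame(n); cv2.imwrite(f"pics/{n}0.png",im[...,::-1]); print(n,eyes.camera_info(n))
E
```

```text
pics
{'clock': 0.0, 'joints': array([-1.30609797,  0.47777671,  0.02233183,  1.55647574, -0.01149057,
        1.10929349, -0.08309872]), 'qvel': array([-0.00248838,  0.00013791, -0.00069492,  0.00071847, -0.00093686,
        0.00086507,  0.00091213]), 'tau': array([ 3.47558835e-04, -5.96452045e+01,  1.60772469e+00, -2.81194192e+01,
        1.23525076e-02,  9.33622301e-03,  2.16423837e-05]), 'tcp_pos': array([0.24565136, 0.62809373, 0.24433097]), 'orientation': array([-5.82115667e-01, -3.08698621e+00,  2.84959805e-03]), 'contact_force': array([-1.04740078, -1.03985889,  0.10928772]), 'moment': array([ 0.01961945, -0.00236539,  0.02028512]), 'gripper_force': 0.0, 'grip_width': 0.08560041303672236}
side {'mtx': array([[375.2287244 ,   0.        , 321.72721588],
       [  0.        , 375.2287244 , 193.41751734],
       [  0.        ,   0.        ,   1.        ]]), 'extrinsics': array([[-0.99859686, -0.02330367,  0.0475527 ,  0.56717718],
       [-0.05286975,  0.48990833, -0.8701693 ,  0.87332064],
       [-0.00301832, -0.87146243, -0.49045298,  0.56354364],
       [ 0.        ,  0.      
[... 290 characters left out ...]
1936, -0.12022827,  0.02122462, -0.0132772 ],
       [ 0.00584097, -0.22041036, -0.97538975,  1.21698575],
       [ 0.        ,  0.        ,  0.        ,  1.        ]])}
wrist {'mtx': array([[309.70691629,   0.        , 326.30376526],
       [  0.        , 309.70691629, 197.01415831],
       [  0.        ,   0.        ,   1.        ]]), 'tool_from_camera': array([[-4.43908118e-04, -9.58872255e-01, -2.83837631e-01,
         7.23273950e-02],
       [ 9.99999860e-01, -5.07478702e-04,  1.50435272e-04,
         6.28726793e-04],
       [-2.88289761e-04, -2.83837524e-01,  9.58872346e-01,
        -1.29409913e-01],
       [ 0.00000000e+00,  0.00000000e+00,  0.00000000e+00,
         1.00000000e+00]])}
```

View pics/top0.png

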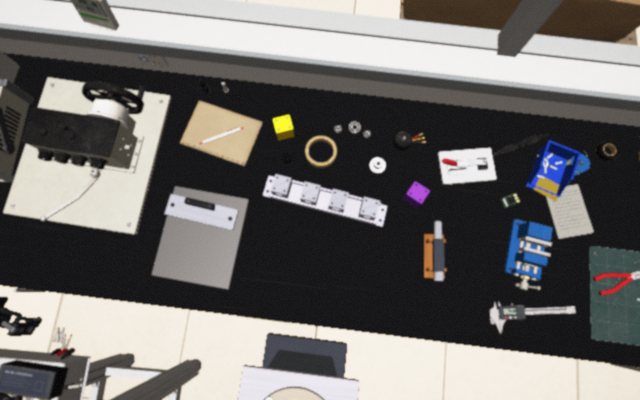

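View pics/side0.png

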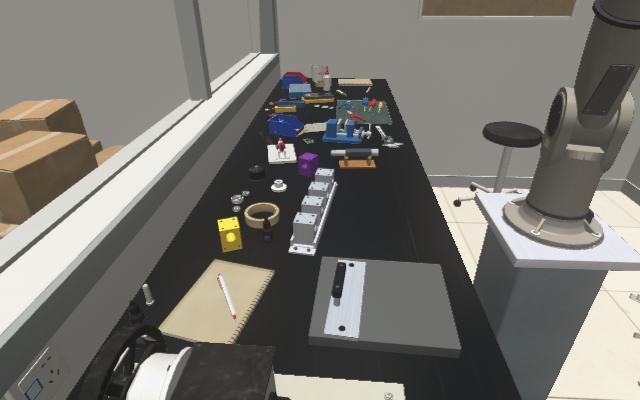

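Top: rail with 4 blocks from about (265,185) to (385,215), plate around (200,238) with the straightedge across its far end, gauge in its stand at (435,250), and yellow and purple look-alikes. Side: same layout, bystanders behind the rail.

```bash
cat > h.py <<'E'
from bench import r, eyes
import cv2, numpy as np
from scipy.spatial.transform import Rotation as R
def ray(n,uv,obs=None):
    c=eyes.camera_info(n);K=c["mtx"];p=np.array([(uv[0]-K[0,2])/K[0,0],(uv[1]-K[1,2])/K[1,1]])
    if n=="wrist":
        th=np.hypot(*p); d=np.array([*(p/max(th,1e-9)*np.sin(th)),np.cos(th)])
        o=obs or r.get_obs();T=np.eye(4);T[:3,:3]=R.from_rotvec(o["orientation"]).as_matrix();T[:3,3]=o["tcp_pos"]
        E=T@c["tool_from_camera"]
    else: d=np.array([*p,1]);E=c["extrinsics"]
    return E[:3,3],E[:3,:3]@d
def on(n,uv,z,obs=None):
    o,d=ray(n,uv,obs);return o+d*(z-o[2])/d[2]
def proj(n,P,obs=None):
    c=eyes.camera_info(n);K=c["mtx"]
    if n=="wrist":
        o=obs or r.get_obs();T=np.eye(4);T[:3,:3]=R.from_rotvec(o["orientation"]).as_matrix();T[:3,3]=o["tcp_pos"]
        E=T@c["tool_from_camera"]
    else: E=c["extrinsics"]
    q=E[:3,:3].T@(np.array(P)-E[:3,3])
    if n=="wrist":
        th=np.arctan2(np.hypot(q[0],q[1]),q[2]);q=np.array([*(q[:2]/np.hypot(q[0],q[1])*th),1])
    return K[:2,:2]@(q[:2]/q[2])+K[:2,2]
def shot(name,pic,crop=None,s=1):
    o=r.get_obs();im=eyes.grab_frame(name)[...,::-1].copy();np.save(f"pics/{pic}.npy",im)
    v=im if crop is None else im[crop[1]:crop[3],crop[0]:crop[2]]
    cv2.imwrite(f"pics/{pic}.png",cv2.resize(v,None,fx=s,fy=s,interpolation=cv2.INTER_CUBIC));return im,o
E
python3 - <<'E'
from h import *
im=cv2.imread("pics/top0.png")
a=cv2.resize(im[165:295,145:455],None,fx=2.58,fy=2.58,interpolation=cv2.INTER_CUBIC)
cv2.imwrite("pics/c0.png",a)
for p,z in (((435,250),.048),((281,185),.07),((311,192),.07),((340,200),.07),((370,207),.07),((200,238),.03),((200,203),.07),((265,185),.02),((385,215),.02)):
    print(p,on("top",p,z).round(3))
E
```

```text
(435, 250) [ 0.519 -0.327  0.048]
(281, 185) [0.645 0.119 0.07 ]
(311, 192) [0.636 0.033 0.07 ]
(340, 200) [ 0.623 -0.05   0.07 ]
(370, 207) [ 0.613 -0.135  0.07 ]
(200, 238) [0.474 0.328 0.03 ]
(200, 203) [0.566 0.335 0.07 ]
(265, 185) [0.652 0.171 0.02 ]
(385, 215) [ 0.606 -0.185  0.02 ]
```

View pics/c0.png

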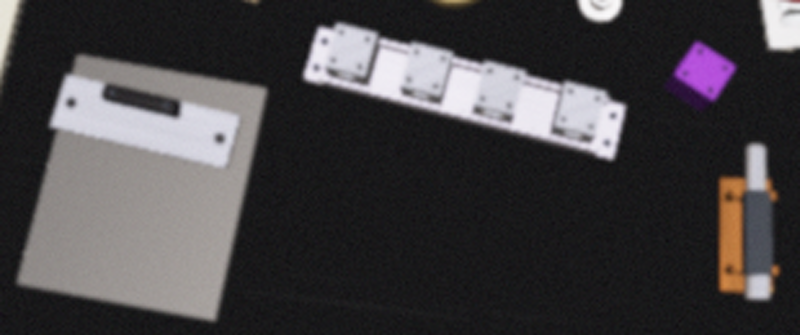

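Rail, blocks and plate are turned about −7°. The gauge lies along x with its go end (thin, long) pointing away from me, and the straightedge is across the far end of the plate with its grip on the far side. I'll go over the plate, then the rail.

Emit:
step_arm([
  [0.19,-0.25,0.05,0,0,0.04],
  [0.19,-0.25,0.05,0,0,0.04],
  [0.19,-0.25,0.05,0,0,0.04],
  [0.19,-0.25,0.05,0,0,0.04],
  [0.19,-0.25,0.05,0,0,0.04],
])

```text
clock: 0.57
tcp_pos: [0.3637, 0.4741, 0.2759]
orientation: [0.395, 3.115, -0.002]
contact_force: [1.7, 0.4, 0.1]
grip_width: 0.0854
gripper_force: 0.0
```

Emit:
step_arm([
  [0.19,-0.25,0.05,0,0,0.037],
  [0.19,-0.25,0.05,0,0,0.037],
  [0.19,-0.25,0.05,0,0,0.037],
  [0.19,-0.25,0.05,0,0,0.037],
  [0.19,-0.25,0.05,0,0,0.037],
])

```text
clock: 0.98
tcp_pos: [0.477, 0.3236, 0.3061]
orientation: [0.214, 3.132, -0.002]
contact_force: [1.0, 0.2, -0.0]
grip_width: 0.0853
gripper_force: 0.0
```

```bash
python3 - <<'E'
from h import *
im,o=shot("wrist","w1"); print(o["clock"],o["tcp_pos"],R.from_rotvec(o["orientation"]).as_matrix().round(4))
np.save("pics/w1o.npy",o,allow_pickle=True)
E
```

```text
0.9833 [0.47701417 0.32364738 0.30608798] [[-0.9907  0.136   0.0017]
 [ 0.136   0.9907 -0.0012]
 [-0.0019 -0.001  -1.    ]]
```

Emit:
step_arm([
  [0.18,-0.27,0,0,0,0],
  [0.18,-0.27,0,0,0,0],
  [0.18,-0.27,0,0,0,0],
  [0.18,-0.27,0,0,0,0],
  [0.18,-0.27,0,0,0,0],
])

```text
clock: 1.45
tcp_pos: [0.5835, 0.1624, 0.3052]
orientation: [0.211, 3.134, -0.002]
contact_force: [-0.7, 0.0, 0.1]
grip_width: 0.0856
gripper_force: 0.0
```

Emit:
step_arm([
  [0.02,-0.27,0,0,0,0],
  [0.02,-0.27,0,0,0,0],
  [0.02,-0.27,0,0,0,0],
  [0.02,-0.27,0,0,0,0],
  [0.02,-0.27,0,0,0,0],
])

```text
clock: 1.87
tcp_pos: [0.5936, -0.0057, 0.3055]
orientation: [0.225, 3.133, -0.007]
contact_force: [0.3, -0.9, 1.0]
grip_width: 0.0851
gripper_force: 0.0
```

```bash
python3 - <<'E'
from h import *
im,o=shot("wrist","w2"); print(o["clock"],o["tcp_pos"],R.from_rotvec(o["orientation"]).as_matrix().round(4))
np.save("pics/w2o.npy",o,allow_pickle=True)
a=np.load("pics/w1.npy");
E
```

```text
1.8667 [ 0.59355372 -0.00567326  0.30549217] [[-9.898e-01  1.428e-01  2.000e-04]
 [ 1.428e-01  9.897e-01 -4.700e-03]
 [-9.000e-04 -4.700e-03 -1.000e+00]]
```

View pics/w1.png

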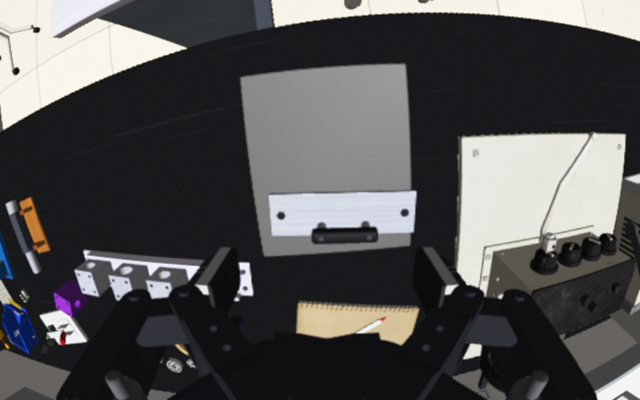

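View pics/w2.png

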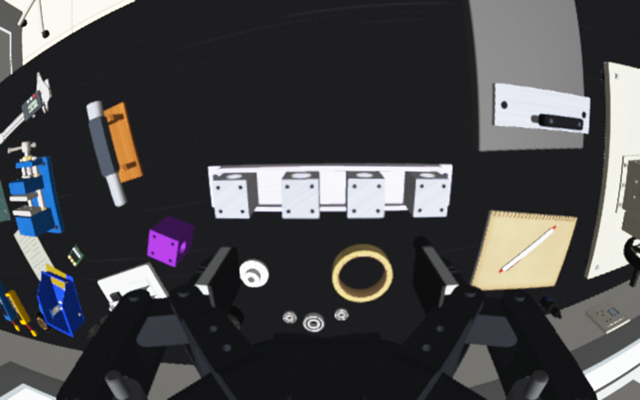

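w1: plate with the straightedge at (270–417,191–236), grip at (345,235). w2: block tops near (232,198), (300,198), (365,198), (431,197), and the gauge at left around (105,150).

```bash
python3 - <<'E'
from h import *
im=np.load("pics/w2.npy");o=np.load("pics/w2o.npy",allow_pickle=True).item()
g=im.astype(int); print(im[198,205:460:5].tolist()); print(im[160:224:3,232].tolist())
b=im[150:235,195:465]; v=cv2.resize(b,None,fx=2.95,fy=2.95,interpolation=cv2.INTER_CUBIC)
a1=np.load("pics/w1.npy")[180:250,255:430]; v1=cv2.resize(a1,None,fx=3,fy=3,interpolation=cv2.INTER_CUBIC)
a2=im[90:220,75:155]; v2=cv2.resize(a2,None,fx=2.2,fy=2.2,interpolation=cv2.INTER_CUBIC)
V=np.zeros((560,800,3),np.uint8); V[:v.shape[0],:v.shape[1]]=v[:,:800]; V[260:260+v1.shape[0],:v1.shape[1]]=v1; V[260:260+v2.shape[0],550:550+v2.shape[1]]=v2
cv2.imwrite("pics/c1.png",V)
E
```

```text
[[30, 27, 26], [87, 81, 82], [244, 236, 233], [244, 236, 233], [243, 235, 231], [242, 234, 230], [242, 234, 231], [244, 236, 233], [245, 237, 234], [88, 85, 86], [87, 86, 87], [252, 245, 245], [251, 245, 246], [251, 246, 246], [251, 246, 246], [251, 245, 245], [240, 231, 228], [240, 232, 228], [239, 231, 228], [243, 235, 232], [239, 231, 228], [242, 234, 230], [242, 234, 231], [234, 221, 221], [252, 248, 248], [252, 248, 248], [253, 248, 249], [253, 249, 249], [194, 179, 178], [245, 238, 235], [243, 236, 233], [243, 235, 232], [242, 234, 231], [243, 234, 231], [243, 235, 233], [245, 237, 234], [252, 246, 246], [253, 248, 248], [253, 249, 249], [253, 249, 249], [74, 74, 75], [76, 75, 75], [239, 230, 224], [244, 236, 232], [243, 235, 232], [242, 234, 231], [242, 234, 231], [244, 237, 234], [244, 237, 234], [75, 67, 68], [31, 28, 28]]
[[31, 29, 29], [31, 29, 28], [99, 97, 102], [252, 244, 244], [217, 198, 198], [220, 205, 203], [197, 185, 181], [238, 230, 226], [243, 236, 232], [245, 238, 235], [244, 237, 234], [243, 235, 233], [242, 235, 232], [242, 233, 230], [243, 235, 232], [244, 237, 234], [244, 237, 234], [243, 235, 232], [245, 237, 235], [237, 223, 218], [32, 30, 28], [33, 31, 29]]
```

View pics/c1.png

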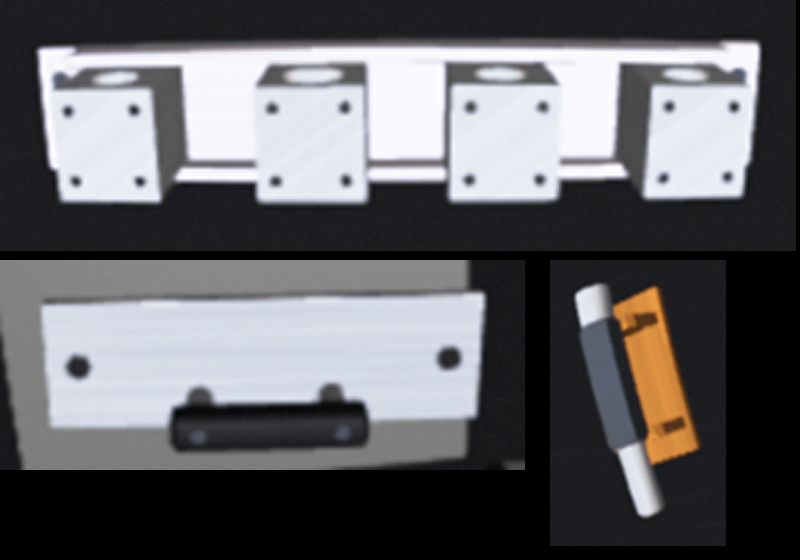

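```bash
python3 - <<'E'
from h import *
o2=np.load("pics/w2o.npy",allow_pickle=True).item();o1=np.load("pics/w1o.npy",allow_pickle=True).item()
B=np.array([on("wrist",p,.07,o2) for p in ((431.2,197.7),(365.6,198.3),(300.8,198.7),(231.2,198.9))]);print("blocks",B.round(4))
f=np.polyfit(B[:,1],B[:,0],1);print("yaw deg",np.degrees(-np.arctan(f[0])), B[:,0]-np.polyval(f,B[:,1]))
S=[on("wrist",p,.04,o1) for p in ((269,194),(416.3,190.7),(413.3,232.3),(272.3,236))];print("se",np.round(S,4))
print("grip",on("wrist",(344.7,235),.083,o1).round(4))
print("plate",np.round([on("wrist",p,.03,o1) for p in ((240,77),(405,64),(411,247),(264,256))],4))
print("gauge",np.round([on("wrist",p,.05,o2) for p in ((103.6,145.9),(94,102),(119,205))],4))
# top view
print("topblocks",np.round([on("top",(145+x/2.58,165+y/2.58),.07) for x,y in ((356,47),(428,66),(502,83),(582,103))],4))
print("topgauge",np.round([on("top",(145+x/2.58,165+y/2.58),.05) for x,y in ((756,145),(759,300),(760,231))],4))
E
```

```text
blocks [[ 0.6491  0.1212  0.07  ]
 [ 0.6377  0.0366  0.07  ]
 [ 0.6269 -0.0427  0.07  ]
 [ 0.6145 -0.1314  0.07  ]]
yaw deg -7.80519072369959 [-0.00011008  0.00010397  0.00011651 -0.0001104 ]
se [[0.5074 0.2422 0.04  ]
 [0.5299 0.4406 0.04  ]
 [0.5909 0.4335 0.04  ]
 [0.5684 0.2348 0.04  ]]
grip [0.5612 0.3356 0.083 ]
plate [[0.3464 0.2275 0.03  ]
 [0.3592 0.4443 0.03  ]
 [0.6191 0.4317 0.03  ]
 [0.6032 0.2131 0.03  ]]
gauge [[ 0.5075 -0.3339  0.05  ]
 [ 0.4372 -0.3379  0.05  ]
 [ 0.6022 -0.3325  0.05  ]]
topblocks [[ 0.651   0.1142  0.07  ]
 [ 0.6395  0.0338  0.07  ]
 [ 0.6306 -0.048   0.07  ]
 [ 0.6193 -0.1359  0.07  ]]
topgauge [[ 0.6007 -0.3303  0.05  ]
 [ 0.4356 -0.3433  0.05  ]
 [ 0.5081 -0.3401  0.05  ]]
```

Emit:
step_arm([
  [-0.07,-0.28,0,0,0,0.031],
  [-0.07,-0.28,0,0,0,0.031],
  [-0.07,-0.28,0,0,0,0.031],
  [-0.07,-0.28,0,0,0,0.031],
  [-0.07,-0.28,0,0,0,0.031],
])

```text
clock: 2.33
tcp_pos: [0.5492, -0.1706, 0.3056]
orientation: [-0.066, -3.14, 0.005]
contact_force: [-0.0, -0.9, 0.6]
grip_width: 0.0856
gripper_force: 0.0
```

Emit:
step_arm([
  [-0.07,-0.27,-0.17,0,0,0.031],
  [-0.07,-0.27,-0.17,0,0,0.031],
  [-0.07,-0.27,-0.17,0,0,0.031],
  [-0.07,-0.27,-0.17,0,0,0.031],
  [-0.07,-0.27,-0.17,0,0,0.031],
], jaw=0.3)

```text
clock: 2.75
tcp_pos: [0.5086, -0.3266, 0.2012]
orientation: [0.099, -3.138, -0.001]
contact_force: [-0.2, -0.1, -0.7]
grip_width: 0.0598
gripper_force: 0.0
```

Emit:
step_arm([
  [0,0,0,0,0,0],
  [0,0,0,0,0,0],
  [0,0,0,0,0,0],
])

```text
clock: 3.0
tcp_pos: [0.5111, -0.3235, 0.2032]
orientation: [-0.103, 3.14, 0.002]
contact_force: [-0.1, 0.2, -0.1]
grip_width: 0.0595
gripper_force: 0.0
```

```bash
python3 - <<'E'
from h import *
im,o=shot("wrist","w3"); print(o["clock"],o["tcp_pos"],R.from_rotvec(o["orientation"]).as_matrix().round(4),o["grip_width"])
np.save("pics/w3o.npy",o,allow_pickle=True)
E
```

```text
3.0 [ 0.51108837 -0.32347239  0.20322353] [[-9.978e-01 -6.580e-02  3.000e-04]
 [-6.580e-02  9.978e-01  1.200e-03]
 [-4.000e-04  1.200e-03 -1.000e+00]] 0.05952289183591417
```

View pics/w3.png

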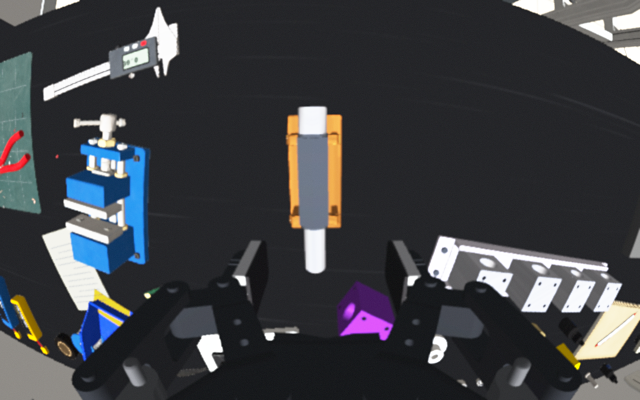

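```bash
python3 - <<'E'
from h import *
im=np.load("pics/w3.npy").astype(int);o=np.load("pics/w3o.npy",allow_pickle=True).item()
# handle: bluish dark grey mask ; plugs: bright
for row in (115,123,145,160,180,200,215,240,250,260):
    l=im[row,285:345]; m=(l.max(1)>120)&(abs(l[:,0]-l[:,2])<40) if (row<136 or row>229) else (l[:,0]>l[:,2]+8)&(l.sum(1)>180)
    x=np.where(m)[0]+285; c=(x.min()+x.max())/2; print(row,x.min(),x.max(),on("wrist",(c,row),.048,o).round(4))
for p,z in (((312,106),.048),((315,272),.048),((312,137),.060),((315,228),.060)): print(on("wrist",p,z,o).round(4))
E
```

```text
115 298 325 [ 0.4466 -0.3403  0.048 ]
123 299 325 [ 0.4539 -0.3394  0.048 ]
145 298 326 [ 0.4743 -0.3382  0.048 ]
160 298 326 [ 0.4883 -0.3374  0.048 ]
180 299 326 [ 0.5074 -0.3359  0.048 ]
200 300 326 [ 0.5271 -0.3344  0.048 ]
215 300 326 [ 0.5424 -0.3336  0.048 ]
240 304 324 [ 0.5692 -0.3312  0.048 ]
250 305 324 [ 0.5804 -0.3302  0.048 ]
260 305 325 [ 0.592  -0.3291  0.048 ]
[ 0.4383 -0.3404  0.048 ]
[ 0.6065 -0.3283  0.048 ]
[ 0.4657 -0.3382  0.06  ]
[ 0.5511 -0.3308  0.06  ]
```

Emit:
step_arm([
  [-0.005,-0.021,-0.07,0,0,0.0033],
  [-0.005,-0.021,-0.14,0,0,0.0033],
  [-0.005,-0.021,-0.2,0,0,0.0033],
  [-0.005,-0.021,-0.24,0,0,0.0033],
  [-0.005,-0.021,-0.267,0,0,0.0033],
])

```text
clock: 3.47
tcp_pos: [0.5073, -0.3348, 0.0407]
orientation: [0.122, -3.138, -0.004]
contact_force: [0.6, 1.0, 0.2]
grip_width: 0.0597
gripper_force: 0.0
```

Emit:
step_arm([
  [0,0,0,0,0,0],
  [0,0,0,0,0,0],
  [0,0,0,0,0,0],
])

```text
clock: 3.72
tcp_pos: [0.5086, -0.3376, 0.0448]
orientation: [-0.119, 3.137, -0.001]
contact_force: [0.1, 0.5, -0.5]
grip_width: 0.0596
gripper_force: 0.0
```

Emit:
step_arm([
  [0,0,0,0,0,0],
  [0,0,0,0,0,0],
  [0,0,0,0,0,0],
  [0,0,0,0,0,0],
  [0,0,0,0,0,0],
], jaw=1, squeeze=80)

```text
clock: 4.13
tcp_pos: [0.5079, -0.3362, 0.0449]
orientation: [-0.118, 3.138, 0.004]
contact_force: [-1.9, 6.6, 11.5]
grip_width: 0.0269
gripper_force: 79.0
```

Emit:
step_arm([
  [0,0,0,0,0,0],
  [0,0,0,0,0,0],
  [0,0,0,0,0,0],
])

```text
clock: 4.38
tcp_pos: [0.5079, -0.3362, 0.0449]
orientation: [-0.118, 3.138, 0.004]
contact_force: [-1.5, 6.4, 11.5]
grip_width: 0.0268
gripper_force: 79.0
```

Emit:
step_arm([
  [0,0,0.02,0,0,0],
  [0,0,0.07,0,0,0],
  [0,0,0.13,0,0,0],
  [0,0,0.18,0,0,0],
  [0,0,0.2,0,0,0],
])

```text
clock: 4.8
tcp_pos: [0.5084, -0.3399, 0.1684]
orientation: [-0.115, 3.133, -0.006]
contact_force: [-0.0, -1.9, -2.1]
grip_width: 0.0267
gripper_force: 79.5
```

Emit:
step_arm([
  [0,0.05,0,0,0,-0.022],
  [0,0.11,0,0,0,-0.022],
  [0,0.17,0,0,0,-0.022],
  [0,0.23,0,0,0,-0.022],
  [0,0.28,0,0,0,-0.022],
])

```text
clock: 5.22
tcp_pos: [0.5062, -0.1674, 0.163]
orientation: [0.009, -3.141, -0.001]
contact_force: [1.1, -0.7, -2.6]
grip_width: 0.0269
gripper_force: 79.4
```

Emit:
step_arm([
  [0,0.06,0,0,0,-0.022],
  [0,0.12,0,0,0,-0.022],
  [0,0.18,0,0,0,-0.022],
  [0,0.24,0,0,0,-0.022],
  [0,0.28,0,0,0,-0.022],
])

```text
clock: 5.63
tcp_pos: [0.5062, 0.0018, 0.1631]
orientation: [-0.096, -3.14, -0.002]
contact_force: [0.6, 1.2, -3.0]
grip_width: 0.0268
gripper_force: 79.4
```

Emit:
step_arm([
  [0.012,0.06,0,0,0,-0.023],
  [0.012,0.12,0,0,0,-0.023],
  [0.012,0.18,0,0,0,-0.023],
  [0.012,0.22,0,0,0,-0.023],
  [0.012,0.233,0,0,0,-0.023],
])

```text
clock: 6.05
tcp_pos: [0.5134, 0.1431, 0.163]
orientation: [-0.204, -3.135, -0.003]
contact_force: [-0.8, -0.3, -2.7]
grip_width: 0.0265
gripper_force: 79.4
```

Emit:
step_arm([
  [0,0,-0.06,0,0,0],
  [0,0,-0.06,0,0,0],
  [0,0,-0.06,0,0,0],
  [0,0,-0.06,0,0,0],
])

```text
clock: 6.38
tcp_pos: [0.5143, 0.1366, 0.1277]
orientation: [-0.217, -3.134, 0.001]
contact_force: [1.1, 0.9, -1.1]
grip_width: 0.0266
gripper_force: 79.6
```

```bash
python3 - <<'E'
from h import *
im,o=shot("wrist","w4"); print(o["clock"],o["tcp_pos"],R.from_rotvec(o["orientation"]).as_matrix().round(4),o["grip_width"])
np.save("pics/w4o.npy",o,allow_pickle=True)
E
```

```text
6.3833 [0.51426659 0.13661518 0.12770431] [[-9.905e-01  1.376e-01 -1.000e-04]
 [ 1.376e-01  9.905e-01 -6.000e-04]
 [-0.000e+00 -6.000e-04 -1.000e+00]] 0.02663977557094509
```

View pics/w4.png

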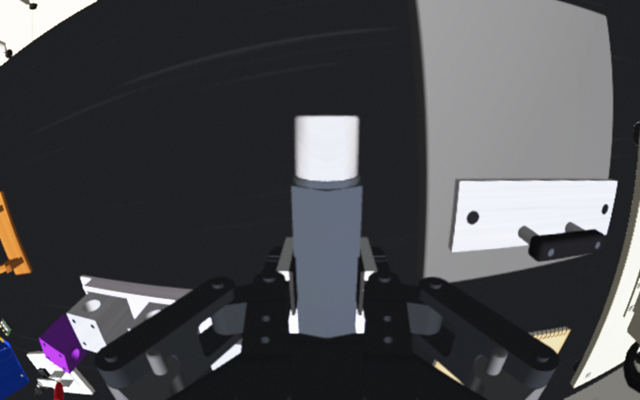

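The gripper hides the rail from here, but the gauge sits straight in the jaws (no-go end at (327,115–180)). I'll go down to the bore axis and advance slowly.

Emit:
step_arm([
  [0.002,0.005,-0.05,0,0,0],
  [0.002,0.005,-0.1,0,0,0],
  [0.002,0.005,-0.138,0,0,0],
  [0.002,0.005,-0.138,0,0,0],
  [0.002,0.005,-0.138,0,0,0],
])

```text
clock: 6.85
tcp_pos: [0.5154, 0.1402, 0.0448]
orientation: [-0.216, -3.134, 0.001]
contact_force: [0.0, -0.0, -1.5]
grip_width: 0.0266
gripper_force: 79.6
```

Emit:
step_arm([
  [0,0,0,0,0,0],
  [0,0,0,0,0,0],
])

```text
clock: 7.02
tcp_pos: [0.5169, 0.1411, 0.0464]
orientation: [0.215, 3.131, 0.003]
contact_force: [0.1, 0.2, -2.6]
grip_width: 0.0269
gripper_force: 79.6
```

```bash
python3 - <<'E'
from h import *
o=r.get_obs();print(o["clock"],o["tcp_pos"],o["contact_force"],o["orientation"])
im,_=shot("side","s1",(250,130,380,260),4.5)
E
```

```text
7.0167 [0.51689845 0.14108299 0.04637174] [ 0.10429066  0.22611087 -2.57763121] [2.14577585e-01 3.13093254e+00 2.50504890e-03]
```

View pics/s1.png

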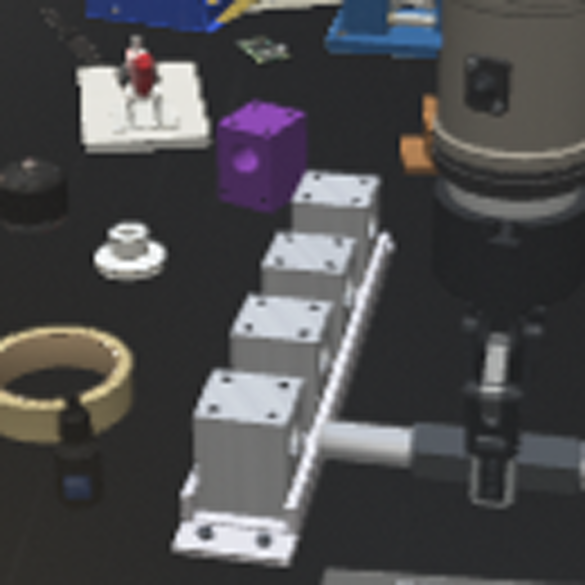

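Side view: the go plug points straight at block 1's bore (tip at about (325,440) in the crop, bore mouth at about (298,435)). Advancing.

Emit:
step_arm([
  [0.008,-0.004,-0.002,0,0,0],
  [0.016,-0.005,-0.002,0,0,0],
  [0.024,-0.006,-0.002,0,0,0],
  [0.032,-0.007,-0.002,0,0,0],
  [0.041,-0.0085,-0.002,0,0,0],
])

```text
clock: 7.48
tcp_pos: [0.5399, 0.1357, 0.0432]
orientation: [-0.214, -3.133, -0.0]
contact_force: [-4.0, 0.2, 3.1]
grip_width: 0.0266
gripper_force: 80.3
```

Emit:
step_arm([
  [0.008,-0.001,0,0,0,0],
  [0.008,-0.001,0,0,0,0],
])

```text
clock: 7.65
tcp_pos: [0.5461, 0.135, 0.0434]
orientation: [0.215, 3.133, 0.001]
contact_force: [-0.4, -0.3, 1.7]
grip_width: 0.0265
gripper_force: 80.3
```

Emit:
step_arm([
  [0.01,-0.0014,0,0,0,0],
  [0.02,-0.0027,0,0,0,0],
  [0.03,-0.004,0,0,0,0],
  [0.04,-0.0054,0,0,0,0],
  [0.049,-0.0067,0,0,0,0],
])

```text
clock: 8.07
tcp_pos: [0.5732, 0.1312, 0.0433]
orientation: [-0.213, -3.132, 0.0]
contact_force: [-8.3, 1.2, 9.3]
grip_width: 0.0266
gripper_force: 81.1
```

Emit:
step_arm([
  [0.003,-0.0004,0,0,0,0],
  [0.006,-0.0008,0,0,0,0],
  [0.009,-0.0012,0,0,0,0],
  [0.009,-0.0012,0,0,0,0],
])

```text
clock: 8.4
tcp_pos: [0.5783, 0.1305, 0.0434]
orientation: [-0.213, -3.131, 0.0]
contact_force: [-7.2, 0.5, 9.8]
grip_width: 0.0269
gripper_force: 81.4
```

Emit:
step_arm([
  [0.002,-0.0003,0.001,0,0,0],
  [0.004,-0.0006,0.002,0,0,0],
  [0.006,-0.0008,0.002,0,0,0],
  [0.006,-0.0008,0.002,0,0,0],
])

```text
clock: 8.73
tcp_pos: [0.5805, 0.1303, 0.0438]
orientation: [-0.212, -3.129, 0.001]
contact_force: [-10.6, 1.2, 6.5]
grip_width: 0.0265
gripper_force: 81.2
```

Emit:
step_arm([
  [0.002,-0.0003,0,0,0,0],
  [0.004,-0.0006,0,0,0,0],
  [0.004,-0.0006,0,0,0,0],
])

```text
clock: 8.98
tcp_pos: [0.5805, 0.1303, 0.0437]
orientation: [-0.211, -3.124, 0.001]
contact_force: [-16.7, 1.3, 14.1]
grip_width: 0.0265
gripper_force: 82.1
```

Home: stopped at 69 mm from the block centre with the force rising. Drawing out, lifting, turning half round.

Emit:
step_arm([
  [-0.026,0.0036,0.001,0,0,0],
  [-0.052,0.0072,0.001,0,0,0],
  [-0.078,0.0108,0.001,0,0,0],
  [-0.105,0.0144,0.001,0,0,0],
  [-0.132,0.018,0.001,0,0,0],
])

```text
clock: 9.4
tcp_pos: [0.5061, 0.1403, 0.0447]
orientation: [0.214, 3.134, -0.0]
contact_force: [0.3, 0.4, -2.1]
grip_width: 0.0266
gripper_force: 83.4
```

Emit:
step_arm([
  [0,0,0.04,0,0,0],
  [0,0,0.08,0,0,-0.03],
  [0,0,0.1,0,0,-0.07],
  [0,0,0.1,0,0,-0.11],
  [0,0,0.1,0,0,-0.14],
])

```text
clock: 9.82
tcp_pos: [0.5075, 0.1407, 0.106]
orientation: [0.901, 3.007, 0.003]
contact_force: [0.6, -0.7, -2.1]
grip_width: 0.0268
gripper_force: 83.6
```

Emit:
step_arm([
  [0,0,0,0,0,-0.19],
  [0,0,0,0,0,-0.19],
  [0,0,0,0,0,-0.19],
  [0,0,0,0,0,-0.19],
  [0,0,0,0,0,-0.19],
])

```text
clock: 10.23
tcp_pos: [0.5067, 0.1404, 0.1048]
orientation: [1.746, 2.611, 0.0]
contact_force: [0.1, 0.0, -2.1]
grip_width: 0.0263
gripper_force: 83.6
```

Emit:
step_arm([
  [0,0,0,0,0,-0.19],
  [0,0,0,0,0,-0.19],
  [0,0,0,0,0,-0.19],
  [0,0,0,0,0,-0.19],
  [0,0,0,0,0,-0.19],
])

```text
clock: 10.65
tcp_pos: [0.5068, 0.1404, 0.1048]
orientation: [2.436, 1.982, 0.001]
contact_force: [-0.0, -0.1, -2.3]
grip_width: 0.0261
gripper_force: 83.6
```

Emit:
step_arm([
  [0,0,0,0,0,-0.19],
  [0,0,0,0,0,-0.19],
  [0,0,0,0,0,-0.19],
  [0,0,0,0,0,-0.19],
  [0,0,0,0,0,-0.19],
])

```text
clock: 11.07
tcp_pos: [0.5068, 0.1405, 0.1048]
orientation: [2.911, 1.178, 0.001]
contact_force: [0.6, -0.1, -2.8]
grip_width: 0.0266
gripper_force: 83.6
```

Emit:
step_arm([
  [0,0,0,0,0,-0.19],
  [0,0,0,0,0,-0.19],
  [0,0,0,0,0,-0.19],
  [0,0,0,0,0,-0.19],
  [0,0,0,0,0,-0.19],
])

```text
clock: 11.48
tcp_pos: [0.5068, 0.1406, 0.1048]
orientation: [3.129, 0.271, 0.001]
contact_force: [0.5, 0.2, -2.6]
grip_width: 0.0268
gripper_force: 83.6
```

Emit:
step_arm([
  [0,0,0,0,0,-0.1],
  [0,0,0,0,0,-0.1],
  [0,0,0,0,0,-0.1],
  [0,0,0,0,0,-0.1],
  [0,0,0,0,0,-0.1],
])

```text
clock: 11.9
tcp_pos: [0.5065, 0.1404, 0.1047]
orientation: [3.134, -0.209, 0.001]
contact_force: [0.6, 0.2, -1.5]
grip_width: 0.0265
gripper_force: 83.6
```

```bash
python3 - <<'E'
from h import *
im,o=shot("wrist","w5"); print(o["clock"],o["tcp_pos"],R.from_rotvec(o["orientation"]).as_matrix().round(4),o["joints"])
np.save("pics/w5o.npy",o,allow_pickle=True)
E
```

```text
11.9 [0.50654837 0.14042327 0.10471228] [[ 9.911e-01 -1.329e-01  4.000e-04]
 [-1.329e-01 -9.911e-01 -1.000e-03]
 [ 5.000e-04  1.000e-03 -1.000e+00]] [-1.16626336  0.70434425  1.08236911  2.07709265 -0.83266889  0.88171305
 -1.2985556 ]
```

View pics/w5.png

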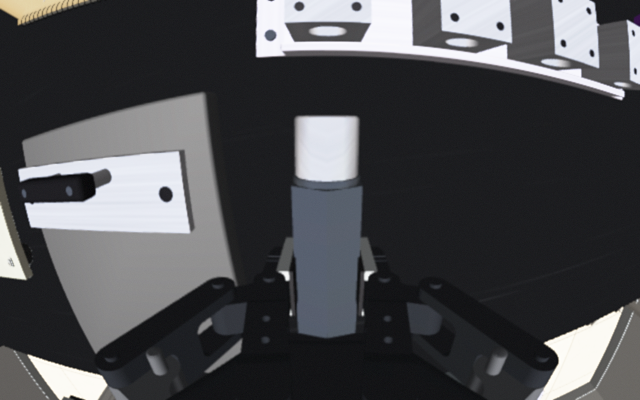

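The no-go end now faces the block, bore mouth at (328,31) in line with the gauge axis (column 327).

Emit:
step_arm([
  [0.02,-0.002,-0.04,0,0,0],
  [0.04,-0.005,-0.08,0,0,0],
  [0.066,-0.0085,-0.0985,0,0,0],
  [0.066,-0.0085,-0.0985,0,0,0],
  [0.066,-0.0085,-0.0985,0,0,0],
])

```text
clock: 12.37
tcp_pos: [0.5461, 0.1347, 0.0456]
orientation: [3.134, -0.213, -0.001]
contact_force: [-0.7, 0.2, -1.4]
grip_width: 0.0268
gripper_force: 83.5
```

Emit:
step_arm([
  [0,0,0,0,0,0],
  [0,0,0,0,0,0],
])

```text
clock: 12.53
tcp_pos: [0.5456, 0.1354, 0.0466]
orientation: [-3.134, 0.213, -0.001]
contact_force: [-0.5, 0.1, -2.8]
grip_width: 0.0263
gripper_force: 83.5
```

Emit:
step_arm([
  [0.005,-0.0007,0,0,0,0],
  [0.01,-0.0014,0,0,0,0],
  [0.015,-0.0021,0,0,0,0],
  [0.018,-0.0025,0,0,0,0],
  [0.02,-0.0028,0,0,0,0],
])

```text
clock: 12.95
tcp_pos: [0.5564, 0.134, 0.0456]
orientation: [-3.134, 0.213, 0.006]
contact_force: [-8.8, 1.8, 2.9]
grip_width: 0.0267
gripper_force: 84.3
```

Emit:
step_arm([
  [0,0,0,0,0,0],
  [0,0,0,0,0,0],
])

```text
clock: 13.12
tcp_pos: [0.5563, 0.134, 0.0455]
orientation: [-3.134, 0.213, 0.005]
contact_force: [-5.3, 2.2, 2.1]
grip_width: 0.0263
gripper_force: 84.2
```

Emit:
step_arm([
  [0.002,0,0,0,0,0],
  [0.005,-0.0005,0,0,0,0],
  [0.006,0.001,0.001,0,0,0],
  [0.006,-0.002,0.001,0,0,0],
  [0.006,-0.003,-0.001,0,0,0],
])

```text
clock: 13.53
tcp_pos: [0.5565, 0.1336, 0.0443]
orientation: [-3.131, 0.21, 0.017]
contact_force: [-19.1, 6.9, 12.7]
grip_width: 0.0264
gripper_force: 85.5
```

Emit:
step_arm([
  [0.001,0.002,0,0,0,0],
  [0.001,0.003,0.001,0,0,0],
  [0.001,0.002,0.002,0,0,0],
  [0.001,0.002,0.001,0,0,0],
])

```text
clock: 13.87
tcp_pos: [0.5564, 0.1336, 0.0443]
orientation: [-3.133, 0.213, 0.019]
contact_force: [-14.7, 1.6, 4.3]
grip_width: 0.0265
gripper_force: 84.2
```

Block 1 stays shut to the no-go end: good. Retreat and turn back towards block 2.

Emit:
step_arm([
  [-0.02,0.001,0,0,0,0],
  [-0.05,0.005,0,0,0,0],
  [-0.085,0.01,0.02,0,0,0],
  [-0.09,0.01,0.07,0,0,0],
  [-0.09,0.01,0.1,0,0,0],
])

```text
clock: 14.28
tcp_pos: [0.5067, 0.1388, 0.1069]
orientation: [3.134, -0.215, -0.002]
contact_force: [1.4, 0.3, -1.9]
grip_width: 0.0262
gripper_force: 83.7
```

```bash
python3 - <<'E'
from h import *
o5=np.load("pics/w5o.npy",allow_pickle=True).item()
for p in ((328,31),(463,43),(556,63),(628,86)): print(on("wrist",p,.048,o5).round(4))
o=r.get_obs();print(o["tcp_pos"],R.from_rotvec(o["orientation"]).as_matrix()[:,1].round(4))
u=np.array([.9907,-.1358])
for c in ((.6491,.1212),(.6377,.0366),(.6269,-.0427),(.6145,-.1314)): print("mouth",(c-.025*u).round(4),"stand125",(c-.125*u).round(4),"stand145",(c-.145*u).round(4))
E
```

```text
[0.6249 0.1242 0.048 ]
[0.6125 0.04   0.048 ]
[ 0.6015 -0.0389  0.048 ]
[ 0.5887 -0.1359  0.048 ]
[0.50669294 0.13877685 0.10687941] [-1.364e-01 -9.907e-01  1.000e-04]
mouth [0.6243 0.1246] stand125 [0.5253 0.1382] stand145 [0.5054 0.1409]
mouth [0.6129 0.04  ] stand125 [0.5139 0.0536] stand145 [0.494  0.0563]
mouth [ 0.6021 -0.0393] stand125 [ 0.5031 -0.0257] stand145 [ 0.4832 -0.023 ]
mouth [ 0.5897 -0.128 ] stand125 [ 0.4907 -0.1144] stand145 [ 0.4708 -0.1117]
```

Emit:
step_arm([
  [-0.005,-0.03,0,0,0,0.19],
  [-0.01,-0.05,0,0,0,0.19],
  [-0.015,-0.07,0,0,0,0.19],
  [-0.02,-0.1,0,0,0,0.19],
  [-0.021,-0.1375,0,0,0,0.19],
])

```text
clock: 14.7
tcp_pos: [0.4953, 0.0568, 0.1059]
orientation: [-3.055, -0.73, -0.001]
contact_force: [-0.0, -1.2, -3.2]
grip_width: 0.0264
gripper_force: 83.6
```

Emit:
step_arm([
  [0,0,0,0,0,0.19],
  [0,0,0,0,0,0.19],
  [0,0,0,0,0,0.19],
  [0,0,0,0,0,0.19],
  [0,0,0,0,0,0.19],
])

```text
clock: 15.12
tcp_pos: [0.4957, 0.0561, 0.1061]
orientation: [2.708, 1.592, 0.001]
contact_force: [-0.1, 0.1, -2.2]
grip_width: 0.0267
gripper_force: 83.6
```

Emit:
step_arm([
  [0,0,0,0,0,0.19],
  [0,0,0,0,0,0.19],
  [0,0,0,0,0,0.19],
  [0,0,0,0,0,0.19],
  [0,0,0,0,0,0.19],
])

```text
clock: 15.53
tcp_pos: [0.4957, 0.056, 0.106]
orientation: [2.12, 2.318, 0.001]
contact_force: [-0.2, 0.5, -2.5]
grip_width: 0.0269
gripper_force: 83.6
```

Emit:
step_arm([
  [0,0,0,0,0,0.19],
  [0,0,0,0,0,0.19],
  [0,0,0,0,0,0.19],
  [0,0,0,0,0,0.19],
  [0,0,0,0,0,0.19],
])

```text
clock: 15.95
tcp_pos: [0.4957, 0.056, 0.106]
orientation: [1.345, 2.839, 0.0]
contact_force: [0.5, -0.1, -2.6]
grip_width: 0.0266
gripper_force: 83.6
```

Emit:
step_arm([
  [0,0,-0.02,0,0,0.19],
  [0,0,-0.04,0,0,0.19],
  [0,0,-0.07,0,0,0.19],
  [0,0,-0.09,0,0,0.19],
  [0,0,-0.1,0,0,0.19],
])

```text
clock: 16.37
tcp_pos: [0.4948, 0.0558, 0.0445]
orientation: [-0.451, -3.108, 0.001]
contact_force: [-0.1, -1.0, -2.3]
grip_width: 0.0265
gripper_force: 83.6
```

Emit:
step_arm([
  [0,0,0,0,0,0.0495],
  [0,0,0,0,0,0.0495],
  [0,0,0,0,0,0.0495],
  [0,0,0,0,0,0.0495],
])

```text
clock: 16.7
tcp_pos: [0.4958, 0.0562, 0.0461]
orientation: [0.222, 3.133, 0.0]
contact_force: [0.2, -0.1, -2.6]
grip_width: 0.0263
gripper_force: 83.6
```

```bash
cat > tgt.py <<'E'
from h import *
import sys
u=np.array([.9907,-.1358]);n=np.array([.1358,.9907])
C=[(.6491,.1212),(.6377,.0366),(.6269,-.0427),(.6145,-.1314)]
o=r.get_obs();b=int(sys.argv[1])-1
d=o["tcp_pos"][:2]-C[b];t=R.from_rotvec(o["orientation"]).as_matrix()
print("t",round(o["clock"],2),"along mm",1e3*d@u,"lateral mm",1e3*d@n,"z",o["tcp_pos"][2],"tooly deg",np.degrees(np.arctan2(t[1,1],t[0,1])),"tilt",t[:2,2].round(4),o["contact_force"].round(1),o["grip_width"])
E
python3 tgt.py 2
```

```text
t 16.7 along mm -143.2062687763744 lateral mm 0.14239569647578412 z 0.04607511276782752 tooly deg 81.88390280149603 tilt [0.0007 0.0001] [ 0.2 -0.1 -2.6] 0.026327640892664494
```

Emit:
step_arm([
  [0.0165,-0.00226,0,0,0,0],
  [0.033,-0.0045,0,0,0,0],
  [0.045,-0.0062,0,0,0,0],
  [0.056,-0.0077,0,0,0,0],
  [0.066,-0.009,0,0,0,0],
])

```text
clock: 17.12
tcp_pos: [0.5363, 0.0509, 0.0459]
orientation: [0.217, 3.133, -0.0]
contact_force: [0.2, 0.7, -2.5]
grip_width: 0.0268
gripper_force: 83.6
```

Emit:
step_arm([
  [0.01,-0.0014,0,0,0,0],
  [0.02,-0.0027,0,0,0,0],
  [0.03,-0.0041,0,0,0,0],
  [0.04,-0.0055,0,0,0,0],
  [0.05,-0.0068,0,0,0,0],
])

```text
clock: 17.53
tcp_pos: [0.5656, 0.0469, 0.0458]
orientation: [-0.216, -3.134, 0.0]
contact_force: [0.1, 0.1, -2.4]
grip_width: 0.0267
gripper_force: 83.6
```

Emit:
step_arm([
  [0.003,-0.0004,0.001,0,0,0],
  [0.006,-0.0008,0.001,0,0,0],
  [0.009,-0.0012,0.001,0,0,0],
  [0.012,-0.0016,0.001,0,0,0],
  [0.012,-0.0016,0.001,0,0,0],
])

```text
clock: 17.95
tcp_pos: [0.5692, 0.0463, 0.0458]
orientation: [-0.215, -3.128, 0.0]
contact_force: [-8.2, 1.9, 2.9]
grip_width: 0.0268
gripper_force: 84.3
```

```bash
python3 tgt.py 2
```

```text
t 17.95 along mm -69.2280143986895 lateral mm 0.344300549055781 z 0.045833239442228904 tooly deg 82.12969607275652 tilt [-0.0064  0.0002] [-8.2  1.9  2.9] 0.026803886372280587
```

Emit:
step_arm([
  [0.002,-0.0003,0,0,0,0],
  [0.004,-0.0005,0,0,0,0],
  [0.004,-0.0005,0,0,0,0],
])

```text
clock: 18.2
tcp_pos: [0.5692, 0.0463, 0.0455]
orientation: [-0.214, -3.123, 0.0]
contact_force: [-14.4, 2.1, 6.8]
grip_width: 0.0265
gripper_force: 84.9
```

Emit:
step_arm([
  [-0.026,0.0036,0,0,0,0],
  [-0.052,0.0072,0,0,0,0],
  [-0.078,0.0108,0,0,0,0],
  [-0.105,0.0144,0,0,0,0],
  [-0.138,0.0188,0,0,0,0],
])

```text
clock: 18.62
tcp_pos: [0.492, 0.0571, 0.0467]
orientation: [0.216, 3.133, 0.001]
contact_force: [0.3, 0.5, -2.0]
grip_width: 0.0264
gripper_force: 83.6
```

Emit:
step_arm([
  [0,0,0.03,0,0,-0.01],
  [0,0,0.06,0,0,-0.04],
  [0,0,0.07,0,0,-0.07],
  [0,0,0.07,0,0,-0.11],
  [0,0,0.07,0,0,-0.14],
])

```text
clock: 19.03
tcp_pos: [0.4924, 0.0573, 0.0893]
orientation: [0.903, 3.007, 0.002]
contact_force: [-1.3, -0.2, -1.9]
grip_width: 0.0264
gripper_force: 83.6
```

Emit:
step_arm([
  [0,0,0,0,0,-0.19],
  [0,0,0,0,0,-0.19],
  [0,0,0,0,0,-0.19],
  [0,0,0,0,0,-0.19],
  [0,0,0,0,0,-0.19],
])

```text
clock: 19.45
tcp_pos: [0.4919, 0.0573, 0.0886]
orientation: [1.748, 2.61, 0.001]
contact_force: [0.1, -0.6, -2.8]
grip_width: 0.0266
gripper_force: 83.6
```

Emit:
step_arm([
  [0,0,0,0,0,-0.19],
  [0,0,0,0,0,-0.19],
  [0,0,0,0,0,-0.19],
  [0,0,0,0,0,-0.19],
  [0,0,0,0,0,-0.19],
])

```text
clock: 19.87
tcp_pos: [0.4919, 0.0574, 0.0886]
orientation: [2.438, 1.981, 0.001]
contact_force: [0.4, 0.1, -1.7]
grip_width: 0.0267
gripper_force: 83.6
```

Emit:
step_arm([
  [0,0,0,0,0,-0.19],
  [0,0,0,0,0,-0.19],
  [0,0,0,0,0,-0.19],
  [0,0,0,0,0,-0.19],
  [0,0,0,0,0,-0.19],
])

```text
clock: 20.28
tcp_pos: [0.4919, 0.0574, 0.0885]
orientation: [-2.913, -1.176, -0.001]
contact_force: [-0.1, -0.0, -1.3]
grip_width: 0.0263
gripper_force: 83.6
```

Emit:
step_arm([
  [0,0,-0.02,0,0,-0.19],
  [0,0,-0.04,0,0,-0.19],
  [0,0,-0.07,0,0,-0.19],
  [0,0,-0.07,0,0,-0.19],
  [0,0,-0.07,0,0,-0.19],
])

```text
clock: 20.7
tcp_pos: [0.4913, 0.0573, 0.0456]
orientation: [3.13, 0.268, -0.002]
contact_force: [0.2, 0.7, -2.2]
grip_width: 0.027
gripper_force: 83.6
```

Emit:
step_arm([
  [0,0,0,0,0,-0.1],
  [0,0,0,0,0,-0.1],
  [0,0,0,0,0,-0.1],
  [0,0,0,0,0,-0.1],
  [0,0,0,0,0,-0.1],
])

```text
clock: 21.12
tcp_pos: [0.4919, 0.0573, 0.0464]
orientation: [3.134, -0.212, 0.0]
contact_force: [0.6, 0.2, -2.6]
grip_width: 0.0264
gripper_force: 83.6
```

```bash
python3 tgt.py 2
```

```text
t 21.12 along mm -147.23016577683515 lateral mm 0.7187544796850783 z 0.04638154308345196 tooly deg -97.73085410356491 tilt [ 0.0001 -0.0002] [ 0.6  0.2 -2.6] 0.02640961226446256
```

Emit:
step_arm([
  [0.02,-0.0035,-0.001,0,0,0],
  [0.04,-0.006,-0.001,0,0,0],
  [0.06,-0.009,-0.001,0,0,0],
  [0.075,-0.011,-0.001,0,0,0],
  [0.0825,-0.0121,-0.001,0,0,0],
])

```text
clock: 21.53
tcp_pos: [0.5427, 0.0497, 0.046]
orientation: [-3.134, 0.214, -0.002]
contact_force: [0.1, -0.2, -2.2]
grip_width: 0.0264
gripper_force: 83.6
```

Emit:
step_arm([
  [0.002,-0.0003,0,0,0,0],
  [0.005,-0.0007,0,0,0,0],
  [0.008,-0.0011,0,0,0,0],
  [0.01,-0.0014,0,0,0,0],
  [0.012,-0.0016,0,0,0,0],
])

```text
clock: 21.95
tcp_pos: [0.5448, 0.0491, 0.0451]
orientation: [-3.133, 0.216, 0.011]
contact_force: [-12.4, 2.7, 5.8]
grip_width: 0.0265
gripper_force: 84.5
```

```bash
python3 tgt.py 2
```

```text
t 21.95 along mm -93.67965027716053 lateral mm -0.26592028404429513 z 0.04510100804266541 tooly deg -97.90353879530466 tilt [-0.0069  0.0017] [-12.4   2.7   5.8] 0.026505376745860516
```

Emit:
step_arm([
  [0.002,0.002,0.001,0,0,0],
  [0.002,0.003,0.001,0,0,0],
  [0.002,0.003,0.003,0,0,0],
  [0.002,0.001,0.003,0,0,0],
  [0.002,-0.001,0.002,0,0,0],
])

```text
clock: 22.37
tcp_pos: [0.545, 0.0486, 0.0458]
orientation: [-3.133, 0.216, 0.014]
contact_force: [-12.0, 3.4, 2.0]
grip_width: 0.026
gripper_force: 84.2
```

```bash
python3 tgt.py 2
```

```text
t 22.37 along mm -93.49912346790008 lateral mm -0.6709554790186238 z 0.04582202260909749 tooly deg -97.8901934845522 tilt [-0.0088  0.002 ] [-12.    3.4   2. ] 0.02597780462189604
```

Emit:
step_arm([
  [-0.02,0.002,0,0,0,0],
  [-0.05,0.006,0,0,0,0],
  [-0.085,0.011,0.02,0,0,0],
  [-0.095,0.012,0.05,0,0,0],
  [-0.095,0.012,0.07,0,0,0],
])

```text
clock: 22.78
tcp_pos: [0.4901, 0.0555, 0.0894]
orientation: [-3.133, 0.217, 0.004]
contact_force: [1.1, 0.4, -1.9]
grip_width: 0.0266
gripper_force: 83.6
```

```bash
python3 tgt.py 3
```

```text
t 22.78 along mm -148.8862457148753 lateral mm 78.73455855263036 z 0.0893564556708656 tooly deg -97.92353270559111 tilt [-0.0027  0.0009] [ 1.1  0.4 -1.9] 0.026612020434386142
```

Emit:
step_arm([
  [-0.002,-0.03,0,0,0,0.19],
  [-0.005,-0.06,0,0,0,0.19],
  [-0.008,-0.09,0,0,0,0.19],
  [-0.01,-0.12,0,0,0,0.19],
  [-0.011,-0.131,0,0,0,0.19],
])

```text
clock: 23.2
tcp_pos: [0.4855, -0.0258, 0.0895]
orientation: [3.057, 0.72, 0.001]
contact_force: [0.2, -0.8, -2.8]
grip_width: 0.0265
gripper_force: 83.6
```

Emit:
step_arm([
  [0,0,0,0,0,0.19],
  [0,0,0,0,0,0.19],
  [0,0,0,0,0,0.19],
  [0,0,0,0,0,0.19],
  [0,0,0,0,0,0.19],
])

```text
clock: 23.62
tcp_pos: [0.4858, -0.0233, 0.0891]
orientation: [-2.709, -1.591, -0.0]
contact_force: [-0.0, -0.2, -1.7]
grip_width: 0.0265
gripper_force: 83.6
```

Emit:
step_arm([
  [0,0,0,0,0,0.19],
  [0,0,0,0,0,0.19],
  [0,0,0,0,0,0.19],
  [0,0,0,0,0,0.19],
  [0,0,0,0,0,0.19],
])

```text
clock: 24.03
tcp_pos: [0.4858, -0.0233, 0.0891]
orientation: [2.121, 2.317, 0.0]
contact_force: [0.4, -0.6, -1.8]
grip_width: 0.0267
gripper_force: 83.6
```

Emit:
step_arm([
  [0,0,0,0,0,0.19],
  [0,0,0,0,0,0.19],
  [0,0,0,0,0,0.19],
  [0,0,0,0,0,0.19],
  [0,0,0,0,0,0.19],
])

```text
clock: 24.45
tcp_pos: [0.4857, -0.0234, 0.0891]
orientation: [-1.346, -2.838, 0.0]
contact_force: [0.1, -0.4, -1.3]
grip_width: 0.0265
gripper_force: 83.6
```

Emit:
step_arm([
  [0,0,-0.02,0,0,0.19],
  [0,0,-0.04,0,0,0.19],
  [0,0,-0.06,0,0,0.19],
  [0,0,-0.072,0,0,0.19],
  [0,0,-0.072,0,0,0.19],
])

```text
clock: 24.87
tcp_pos: [0.4847, -0.0234, 0.0444]
orientation: [-0.452, -3.106, 0.001]
contact_force: [0.7, -0.1, -1.6]
grip_width: 0.0268
gripper_force: 83.6
```

Emit:
step_arm([
  [0,0,0,0,0,0.0495],
  [0,0,0,0,0,0.0495],
  [0,0,0,0,0,0.0495],
  [0,0,0,0,0,0.0495],
])

```text
clock: 25.2
tcp_pos: [0.4861, -0.0234, 0.0459]
orientation: [0.224, 3.133, 0.0]
contact_force: [0.9, -0.2, -3.4]
grip_width: 0.0268
gripper_force: 83.6
```

```bash
python3 tgt.py 3
```

```text
t 25.2 along mm -142.16004344253705 lateral mm 0.02259301073968047 z 0.045909180942688116 tooly deg 81.81676007169453 tilt [0.0001 0.    ] [ 0.9 -0.2 -3.4] 0.026793480959424153
```

Emit:
step_arm([
  [0.0165,-0.00226,0,0,0,0],
  [0.033,-0.0045,0,0,0,0],
  [0.045,-0.0062,0,0,0,0],
  [0.056,-0.0077,0,0,0,0],
  [0.066,-0.009,0,0,0,0],
])

```text
clock: 25.62
tcp_pos: [0.527, -0.0287, 0.0458]
orientation: [0.219, 3.133, -0.0]
contact_force: [0.9, -0.5, -1.7]
grip_width: 0.0268
gripper_force: 83.6
```

Emit:
step_arm([
  [0.01,-0.0014,0,0,0,0],
  [0.02,-0.0027,0,0,0,0],
  [0.03,-0.0041,0,0,0,0],
  [0.04,-0.0055,0,0,0,0],
  [0.048,-0.0066,0,0,0,0],
])

```text
clock: 26.03
tcp_pos: [0.5553, -0.0326, 0.0458]
orientation: [0.219, 3.134, 0.0]
contact_force: [-0.2, 0.4, -1.2]
grip_width: 0.0266
gripper_force: 83.6
```

Emit:
step_arm([
  [0.003,-0.0004,0,0,0,0],
  [0.006,-0.0008,0,0,0,0],
  [0.009,-0.0012,0,0,0,0],
  [0.013,-0.0018,0,0,0,0],
  [0.015,-0.002,0,0,0,0],
])

```text
clock: 26.45
tcp_pos: [0.5587, -0.0331, 0.0448]
orientation: [-0.217, -3.124, -0.001]
contact_force: [-13.0, 2.2, 4.9]
grip_width: 0.0268
gripper_force: 84.5
```

```bash
python3 tgt.py 3
```

```text
t 26.45 along mm -68.91279504930789 lateral mm 0.2649368006216463 z 0.044783236109258 tooly deg 82.05964729472326 tilt [-0.0101  0.0011] [-13.    2.2   4.9] 0.026807178643333793
```

Home at −68.9 mm. Withdraw, turn, press the no-go end.

Emit:
step_arm([
  [-0.026,0.0036,0,0,0,0],
  [-0.052,0.0072,0,0,0,0],
  [-0.078,0.0108,0,0,0,0],
  [-0.105,0.0144,0,0,0,0],
  [-0.138,0.0186,0,0,0,0],
])

```text
clock: 26.87
tcp_pos: [0.4808, -0.0225, 0.046]
orientation: [0.219, 3.133, 0.0]
contact_force: [0.3, 0.8, -1.5]
grip_width: 0.0263
gripper_force: 83.6
```

Emit:
step_arm([
  [0,0,0.03,0,0,-0.01],
  [0,0,0.06,0,0,-0.04],
  [0,0,0.07,0,0,-0.07],
  [0,0,0.07,0,0,-0.11],
  [0,0,0.07,0,0,-0.14],
])

```text
clock: 27.28
tcp_pos: [0.4812, -0.0225, 0.0886]
orientation: [0.906, 3.006, 0.002]
contact_force: [-0.3, 0.2, -2.9]
grip_width: 0.0265
gripper_force: 83.6
```

Emit:
step_arm([
  [0,0,0,0,0,-0.19],
  [0,0,0,0,0,-0.19],
  [0,0,0,0,0,-0.19],
  [0,0,0,0,0,-0.19],
  [0,0,0,0,0,-0.19],
])

```text
clock: 27.7
tcp_pos: [0.4807, -0.0225, 0.0879]
orientation: [1.751, 2.608, 0.001]
contact_force: [0.1, 0.6, -1.1]
grip_width: 0.0265
gripper_force: 83.6
```

Emit:
step_arm([
  [0,0,0,0,0,-0.19],
  [0,0,0,0,0,-0.19],
  [0,0,0,0,0,-0.19],
  [0,0,0,0,0,-0.19],
  [0,0,0,0,0,-0.19],
])

```text
clock: 28.12
tcp_pos: [0.4807, -0.0224, 0.0879]
orientation: [-2.44, -1.979, -0.001]
contact_force: [-0.7, 0.6, -1.1]
grip_width: 0.0267
gripper_force: 83.6
```

Emit:
step_arm([
  [0,0,0,0,0,-0.19],
  [0,0,0,0,0,-0.19],
  [0,0,0,0,0,-0.19],
  [0,0,0,0,0,-0.19],
  [0,0,0,0,0,-0.19],
])

```text
clock: 28.53
tcp_pos: [0.4807, -0.0223, 0.0879]
orientation: [-2.914, -1.174, -0.001]
contact_force: [-0.8, 0.7, -1.9]
grip_width: 0.0264
gripper_force: 83.6
```

Emit:
step_arm([
  [0,0,-0.02,0,0,-0.19],
  [0,0,-0.04,0,0,-0.19],
  [0,0,-0.07,0,0,-0.19],
  [0,0,-0.07,0,0,-0.19],
  [0,0,-0.07,0,0,-0.19],
])

```text
clock: 28.95
tcp_pos: [0.4801, -0.0223, 0.045]
orientation: [-3.13, -0.265, 0.002]
contact_force: [0.5, -0.7, -2.0]
grip_width: 0.0266
gripper_force: 83.6
```

Emit:
step_arm([
  [0,0,0,0,0,-0.1],
  [0,0,0,0,0,-0.1],
  [0,0,0,0,0,-0.1],
  [0,0,0,0,0,-0.1],
  [0,0,0,0,0,-0.1],
])

```text
clock: 29.37
tcp_pos: [0.4808, -0.0224, 0.0457]
orientation: [3.134, -0.214, -0.0]
contact_force: [0.7, -0.8, -2.0]
grip_width: 0.0265
gripper_force: 83.6
```

```bash
python3 tgt.py 3
```

```text
t 29.37 along mm -147.52584883061078 lateral mm 0.28665222719454475 z 0.04573980286108764 tooly deg -97.83026014377131 tilt [-0.     -0.0002] [ 0.7 -0.8 -2. ] 0.02647041330735633
```

Emit:
step_arm([
  [0.02,-0.003,0,0,0,0],
  [0.04,-0.0055,0,0,0,0],
  [0.06,-0.0085,0,0,0,0],
  [0.075,-0.0105,0,0,0,0],
  [0.0825,-0.0115,0,0,0,0],
])

```text
clock: 29.78
tcp_pos: [0.5316, -0.0295, 0.046]
orientation: [-3.134, 0.216, -0.002]
contact_force: [-0.2, 0.4, -2.3]
grip_width: 0.0266
gripper_force: 83.6
```

Emit:
step_arm([
  [0.002,-0.0003,0,0,0,0],
  [0.005,-0.0007,0,0,0,0],
  [0.008,-0.0011,0,0,0,0],
  [0.01,-0.0014,0,0,0,0],
  [0.0125,-0.0017,0,0,0,0],
])

```text
clock: 30.2
tcp_pos: [0.5369, -0.0308, 0.0456]
orientation: [3.134, -0.22, -0.002]
contact_force: [-1.1, -1.6, -2.6]
grip_width: 0.0263
gripper_force: 83.6
```

```bash
python3 tgt.py 3
```

```text
t 30.2 along mm -90.80543630197857 lateral mm -0.42360948146942135 z 0.04559371536348637 tooly deg -98.01757536898585 tilt [-0.0012 -0.0002] [-1.1 -1.6 -2.6] 0.02633140655702888
```

It goes in: past −93.7 mm with no force. Push on to confirm.

Emit:
step_arm([
  [0.006,-0.0003,0,0,0,0],
  [0.012,-0.0011,0,0,0,0],
  [0.018,-0.0019,0,0,0,0],
  [0.024,-0.0027,0,0,0,0],
  [0.028,-0.0033,0,0,0,0],
])

```text
clock: 30.62
tcp_pos: [0.5549, -0.0328, 0.0457]
orientation: [3.134, -0.219, -0.0]
contact_force: [-2.1, -2.1, -3.9]
grip_width: 0.0265
gripper_force: 83.5
```

```bash
python3 tgt.py 3
```

```text
t 30.62 along mm -72.72735937232804 lateral mm 0.06560996296709586 z 0.04570211329337863 tooly deg -97.99015186517792 tilt [-0.0002 -0.0004] [-2.1 -2.1 -3.9] 0.026486331091516584
```

Block 3 is oversize (no-go end 21 mm deep, no resistance). On to block 4.

Emit:
step_arm([
  [-0.025,0.0034,0,0,0,0],
  [-0.05,0.0068,0,0,0,0],
  [-0.085,0.0115,0,0,0,0],
  [-0.115,0.0155,0.01,0,0,0],
  [-0.123,0.0168,0.06,0,0,0],
])

```text
clock: 31.03
tcp_pos: [0.4761, -0.0213, 0.0794]
orientation: [-3.133, 0.219, 0.012]
contact_force: [-0.1, 0.2, -1.2]
grip_width: 0.0265
gripper_force: 83.4
```

Emit:
step_arm([
  [-0.002,-0.03,0.01,0,0,0.19],
  [-0.005,-0.06,0.01,0,0,0.19],
  [-0.01,-0.09,0.01,0,0,0.19],
  [-0.015,-0.12,0.01,0,0,0.19],
  [-0.02,-0.148,0.01,0,0,0.19],
])

```text
clock: 31.45
tcp_pos: [0.4699, -0.112, 0.0885]
orientation: [3.057, 0.723, 0.004]
contact_force: [-0.3, -0.5, -2.6]
grip_width: 0.0268
gripper_force: 83.6
```

Emit:
step_arm([
  [0,0,0,0,0,0.19],
  [0,0,0,0,0,0.19],
  [0,0,0,0,0,0.19],
  [0,0,0,0,0,0.19],
  [0,0,0,0,0,0.19],
])

```text
clock: 31.87
tcp_pos: [0.4698, -0.1113, 0.0884]
orientation: [2.71, 1.588, 0.003]
contact_force: [-0.8, -0.4, -3.4]
grip_width: 0.0265
gripper_force: 83.6
```

Emit:
step_arm([
  [0,0,0,0,0,0.19],
  [0,0,0,0,0,0.19],
  [0,0,0,0,0,0.19],
  [0,0,0,0,0,0.19],
  [0,0,0,0,0,0.19],
])

```text
clock: 32.28
tcp_pos: [0.4698, -0.1113, 0.0883]
orientation: [2.123, 2.314, 0.002]
contact_force: [-0.2, -0.3, -2.3]
grip_width: 0.0268
gripper_force: 83.6
```

Emit:
step_arm([
  [0,0,0,0,0,0.19],
  [0,0,0,0,0,0.19],
  [0,0,0,0,0,0.19],
  [0,0,0,0,0,0.19],
  [0,0,0,0,0,0.19],
])

```text
clock: 32.7
tcp_pos: [0.4697, -0.1114, 0.0883]
orientation: [1.349, 2.836, 0.001]
contact_force: [-0.8, 0.2, -2.6]
grip_width: 0.0265
gripper_force: 83.6
```

Emit:
step_arm([
  [0,0,-0.02,0,0,0.19],
  [0,0,-0.04,0,0,0.19],
  [0,0,-0.06,0,0,0.19],
  [0,0,-0.07,0,0,0.19],
  [0,0,-0.07,0,0,0.19],
])

```text
clock: 33.12
tcp_pos: [0.4688, -0.1113, 0.0449]
orientation: [-0.455, -3.108, -0.0]
contact_force: [0.3, -0.3, -2.2]
grip_width: 0.0267
gripper_force: 83.6
```

Emit:
step_arm([
  [0,0,0,0,0,0.051],
  [0,0,0,0,0,0.051],
  [0,0,0,0,0,0.051],
  [0,0,0,0,0,0.051],
])

```text
clock: 33.45
tcp_pos: [0.4695, -0.1115, 0.0461]
orientation: [0.217, 3.133, 0.0]
contact_force: [-0.6, 0.1, -2.0]
grip_width: 0.0266
gripper_force: 83.6
```

```bash
python3 tgt.py 4
```

```text
t 33.45 along mm -146.39505039818738 lateral mm 0.029673237226716696 z 0.046066897153700444 tooly deg 82.06445415193501 tilt [0.0011 0.    ] [-0.6  0.1 -2. ] 0.02658940947147393
```

Emit:
step_arm([
  [0.0165,-0.00226,0,0,0,0],
  [0.033,-0.0045,0,0,0,0],
  [0.05,-0.0069,0,0,0,0],
  [0.062,-0.0085,0,0,0,0],
  [0.073,-0.01,0,0,0,0],
])

```text
clock: 33.87
tcp_pos: [0.5136, -0.1176, 0.0457]
orientation: [-0.215, -3.134, 0.001]
contact_force: [-1.6, -1.1, -1.9]
grip_width: 0.0267
gripper_force: 83.6
```

Emit:
step_arm([
  [0.01,-0.0014,0,0,0,0],
  [0.02,-0.0027,0,0,0,0],
  [0.03,-0.0041,0,0,0,0],
  [0.04,-0.0055,0,0,0,0],
  [0.048,-0.0066,0,0,0,0],
])

```text
clock: 34.28
tcp_pos: [0.5417, -0.1216, 0.0457]
orientation: [-0.215, -3.134, 0.0]
contact_force: [-2.7, -1.5, -1.4]
grip_width: 0.0266
gripper_force: 83.6
```

Emit:
step_arm([
  [0.003,-0.0004,0,0,0,0],
  [0.006,-0.0008,0,0,0,0],
  [0.009,-0.0012,0,0,0,0],
  [0.013,-0.0018,0,0,0,0],
  [0.015,-0.002,0,0,0,0],
])

```text
clock: 34.7
tcp_pos: [0.5463, -0.1226, 0.0451]
orientation: [-0.214, -3.126, -0.0]
contact_force: [-14.9, -0.9, 6.9]
grip_width: 0.0266
gripper_force: 84.8
```

```bash
python3 tgt.py 4
```

```text
t 34.7 along mm -68.77150343174647 lateral mm -0.49831246106361105 z 0.045095332417641375 tooly deg 82.15934636611397 tilt [-0.0082  0.0008] [-14.9  -0.9   6.9] 0.026621361105225703
```

Emit:
step_arm([
  [-0.026,0.0036,0,0,0,0],
  [-0.052,0.0072,0,0,0,0],
  [-0.078,0.0108,0,0,0,0],
  [-0.105,0.0144,0,0,0,0],
  [-0.138,0.0178,0,0,0,0],
])

```text
clock: 35.12
tcp_pos: [0.4689, -0.1107, 0.0463]
orientation: [0.211, 3.131, 0.001]
contact_force: [-0.2, 0.7, -2.9]
grip_width: 0.0268
gripper_force: 83.6
```

Emit:
step_arm([
  [0,0,0.03,0,0,-0.01],
  [0,0,0.06,0,0,-0.04],
  [0,0,0.07,0,0,-0.07],
  [0,0,0.07,0,0,-0.11],
  [0,0,0.07,0,0,-0.14],
])

```text
clock: 35.53
tcp_pos: [0.4692, -0.1108, 0.089]
orientation: [0.898, 3.007, 0.003]
contact_force: [0.7, -0.9, -3.0]
grip_width: 0.0268
gripper_force: 83.6
```

Emit:
step_arm([
  [0,0,0,0,0,-0.19],
  [0,0,0,0,0,-0.19],
  [0,0,0,0,0,-0.19],
  [0,0,0,0,0,-0.19],
  [0,0,0,0,0,-0.19],
])

```text
clock: 35.95
tcp_pos: [0.4687, -0.1107, 0.0882]
orientation: [1.743, 2.612, 0.003]
contact_force: [-0.7, -0.3, -1.6]
grip_width: 0.0266
gripper_force: 83.6
```

Emit:
step_arm([
  [0,0,0,0,0,-0.19],
  [0,0,0,0,0,-0.19],
  [0,0,0,0,0,-0.19],
  [0,0,0,0,0,-0.19],
  [0,0,0,0,0,-0.19],
])

```text
clock: 36.37
tcp_pos: [0.4687, -0.1106, 0.0881]
orientation: [2.435, 1.984, 0.003]
contact_force: [-0.5, -0.3, -1.6]
grip_width: 0.0268
gripper_force: 83.6
```

Emit:
step_arm([
  [0,0,0,0,0,-0.19],
  [0,0,0,0,0,-0.19],
  [0,0,0,0,0,-0.19],
  [0,0,0,0,0,-0.19],
  [0,0,0,0,0,-0.19],
])

```text
clock: 36.78
tcp_pos: [0.4687, -0.1106, 0.0881]
orientation: [2.911, 1.181, 0.003]
contact_force: [0.4, -0.0, -2.3]
grip_width: 0.0267
gripper_force: 83.6
```

Emit:
step_arm([
  [0,0,-0.02,0,0,-0.19],
  [0,0,-0.04,0,0,-0.19],
  [0,0,-0.07,0,0,-0.19],
  [0,0,-0.07,0,0,-0.19],
  [0,0,-0.07,0,0,-0.19],
])

```text
clock: 37.2
tcp_pos: [0.4681, -0.1105, 0.0451]
orientation: [-3.129, -0.273, 0.0]
contact_force: [0.5, 0.4, -2.9]
grip_width: 0.0267
gripper_force: 83.6
```

Emit:
step_arm([
  [0,0,0,0,0,-0.1],
  [0,0,0,0,0,-0.1],
  [0,0,0,0,0,-0.1],
  [0,0,0,0,0,-0.1],
  [0,0,0,0,0,-0.1],
])

```text
clock: 37.62
tcp_pos: [0.4684, -0.1109, 0.0458]
orientation: [-3.135, 0.207, -0.001]
contact_force: [0.1, -0.3, -3.0]
grip_width: 0.0271
gripper_force: 83.6
```

```bash
python3 tgt.py 4
```

```text
t 37.62 along mm -147.55670056202467 lateral mm 0.47139924593951466 z 0.04578765744879755 tooly deg -97.56086631819137 tilt [0.0009 0.0001] [ 0.1 -0.3 -3. ] 0.027079523756707736
```

Emit:
step_arm([
  [0.02,-0.0045,0,0,0,-0.001],
  [0.04,-0.007,0,0,0,-0.001],
  [0.06,-0.01,0,0,0,-0.001],
  [0.075,-0.012,0,0,0,-0.001],
  [0.0825,-0.013,0,0,0,-0.001],
])

```text
clock: 38.03
tcp_pos: [0.5188, -0.1192, 0.046]
orientation: [-3.134, 0.215, -0.002]
contact_force: [0.7, -0.8, -2.4]
grip_width: 0.0263
gripper_force: 83.6
```

Emit:
step_arm([
  [0.002,-0.0003,0,0,0,0],
  [0.005,-0.0007,0,0,0,0],
  [0.008,-0.0011,0,0,0,0],
  [0.01,-0.0014,0,0,0,0],
  [0.0125,-0.0017,0,0,0,0],
])

```text
clock: 38.45
tcp_pos: [0.522, -0.1203, 0.0454]
orientation: [-3.133, 0.22, 0.007]
contact_force: [-10.4, 3.4, 3.4]
grip_width: 0.0266
gripper_force: 84.3
```

```bash
python3 tgt.py 4
```

```text
t 38.45 along mm -93.16555748418895 lateral mm -1.553646191267563 z 0.045361011275155544 tooly deg -98.02367382976706 tilt [-0.0041  0.0015] [-10.4   3.4   3.4] 0.026569268715298175
```

Emit:
step_arm([
  [0.002,0.002,0.001,0,0,0],
  [0.002,0.003,0.001,0,0,0],
  [0.002,0.003,0.003,0,0,0],
  [0.002,0.001,0.003,0,0,0],
  [0.002,-0.001,0.002,0,0,0],
])

```text
clock: 38.87
tcp_pos: [0.5221, -0.1206, 0.0462]
orientation: [-3.132, 0.22, 0.01]
contact_force: [-8.1, 2.5, 1.0]
grip_width: 0.0264
gripper_force: 84.0
```

```bash
python3 tgt.py 4
```

```text
t 38.87 along mm -93.02089775005369 lateral mm -1.8473598275259606 z 0.04615853506944905 tooly deg -98.02747101082008 tilt [-0.006   0.0022] [-8.1  2.5  1. ] 0.02640155205643049
```

Contact, but 1.3 mm off to the side; back off, recentre and press again to be sure.

Emit:
step_arm([
  [-0.013,0.0035,-0.001,0,0,0],
  [-0.015,0.0045,-0.001,0,0,0],
  [-0.015,0.0045,-0.001,0,0,0],
  [-0.015,0.0045,-0.001,0,0,0],
])

```text
clock: 39.2
tcp_pos: [0.5172, -0.1183, 0.0467]
orientation: [3.134, -0.218, 0.002]
contact_force: [0.4, 0.2, -2.0]
grip_width: 0.0263
gripper_force: 83.6
```

```bash
python3 tgt.py 4
```

```text
t 39.2 along mm -98.1286741306157 lateral mm -0.2094345371880025 z 0.046666674188209974 tooly deg -97.97208710917813 tilt [ 0.0011 -0.0002] [ 0.4  0.2 -2. ] 0.02634385205368841
```

Emit:
step_arm([
  [0.003,-0.0006,-0.0015,0,0,0],
  [0.006,-0.001,-0.0015,0,0,0],
  [0.009,-0.0014,-0.0015,0,0,0],
  [0.012,-0.0018,-0.0015,0,0,0],
  [0.014,-0.002,-0.0015,0,0,0],
])

```text
clock: 39.62
tcp_pos: [0.5221, -0.1191, 0.0449]
orientation: [-3.132, 0.219, 0.01]
contact_force: [-12.5, 3.1, 5.1]
grip_width: 0.0265
gripper_force: 84.5
```

```bash
python3 tgt.py 4
```

```text
t 39.62 along mm -93.26281274215208 lateral mm -0.34013469981597166 z 0.044857554524116224 tooly deg -97.9947279418756 tilt [-0.0061  0.0025] [-12.5   3.1   5.1] 0.026525989410817553
```

Emit:
step_arm([
  [0.001,0.0015,0.001,0,0,0],
  [0.001,0.003,0.001,0,0,0],
  [0.001,0.003,0,0,0,0],
  [0.001,0,-0.002,0,0,0],
  [0.001,-0.003,0,0,0,0],
])

```text
clock: 40.03
tcp_pos: [0.522, -0.1201, 0.0443]
orientation: [-3.131, 0.218, 0.012]
contact_force: [-8.5, 5.2, -2.7]
grip_width: 0.0264
gripper_force: 83.7
```

```bash
python3 tgt.py 4
```

```text
t 40.03 along mm -93.20147822870028 lateral mm -1.3851369501391664 z 0.04425392182944715 tooly deg -97.96775382484905 tilt [-0.0074  0.0036] [-8.5  5.2 -2.7] 0.026425647603171842
```

Block 4 is good too. Blocks 1, 2 and 4 go to the plate. Returning the gauge.

Emit:
step_arm([
  [-0.02,0.004,0,0,0,0],
  [-0.05,0.008,0.01,0,0,0],
  [-0.07,0.011,0.06,0,0,0],
  [-0.07,0.011,0.12,0,0,0],
  [-0.07,0.011,0.18,0,0,0],
])

```text
clock: 40.45
tcp_pos: [0.4824, -0.115, 0.1543]
orientation: [3.134, -0.221, -0.004]
contact_force: [1.6, 1.0, -1.2]
grip_width: 0.0268
gripper_force: 83.5
```

Emit:
step_arm([
  [0.01,-0.05,0.02,0,0,0.03],
  [0.02,-0.11,0.02,0,0,0.05],
  [0.03,-0.17,0.02,0,0,0.068],
  [0.04,-0.23,0.02,0,0,0.068],
  [0.045,-0.29,0.02,0,0,0.068],
])

```text
clock: 40.87
tcp_pos: [0.5119, -0.2902, 0.1658]
orientation: [3.139, 0.119, 0.002]
contact_force: [-0.3, 0.6, -2.2]
grip_width: 0.0267
gripper_force: 83.7
```

Emit:
step_arm([
  [0,-0.05,0,0,0,0],
  [0,-0.08,0,0,0,0],
  [0,-0.08,0,0,0,0],
  [0,-0.08,0,0,0,0],
])

```text
clock: 41.2
tcp_pos: [0.5102, -0.3383, 0.1655]
orientation: [3.139, 0.112, -0.0]
contact_force: [-0.1, 0.8, -2.3]
grip_width: 0.0267
gripper_force: 83.5
```

```bash
python3 tgt.py 4; python3 -c "
from h import *
print(r.get_obs()['tcp_pos'])"
```

```text
t 41.2 along mm -75.22385037935493 lateral mm -219.1089019397858 z 0.16548256900001182 tooly deg -85.89992688334084 tilt [-0.0002 -0.0007] [-0.1  0.8 -2.3] 0.026695820667437593
[ 0.51021325 -0.33827066  0.16548257]
```

Emit:
step_arm([
  [-0.0037,0.0035,-0.05,0,0,0.001],
  [-0.0037,0.0035,-0.1,0,0,0.001],
  [-0.0037,0.0035,-0.15,0,0,0.001],
  [-0.0037,0.0035,-0.17,0,0,0.001],
  [-0.0037,0.0035,-0.18,0,0,0.001],
])

```text
clock: 41.62
tcp_pos: [0.5081, -0.3324, 0.0554]
orientation: [-3.137, -0.124, 0.005]
contact_force: [0.1, -0.3, -1.9]
grip_width: 0.0265
gripper_force: 83.5
```

Emit:
step_arm([
  [0,0,-0.005,0,0,0],
  [0,0,-0.01,0,0,0],
  [0,0,-0.015,0,0,0],
  [0,0,-0.018,0,0,0],
  [0,0,-0.02,0,0,0],
])

```text
clock: 42.03
tcp_pos: [0.509, -0.3349, 0.0461]
orientation: [3.139, 0.122, 0.002]
contact_force: [0.3, 0.2, -1.8]
grip_width: 0.0267
gripper_force: 83.5
```

Emit:
step_arm([
  [0,0,0,0,0,0],
  [0,0,0,0,0,0],
])

```text
clock: 42.2
tcp_pos: [0.5087, -0.3348, 0.0459]
orientation: [3.139, 0.121, 0.001]
contact_force: [0.1, -0.2, -2.7]
grip_width: 0.0267
gripper_force: 83.5
```

Emit:
step_arm([
  [-0.001,-0.0015,-0.001,0,0,0],
  [-0.001,-0.0018,-0.002,0,0,0],
  [-0.001,-0.0018,-0.0025,0,0,0],
  [-0.001,-0.0018,-0.0025,0,0,0],
])

```text
clock: 42.53
tcp_pos: [0.5082, -0.336, 0.045]
orientation: [-3.139, -0.121, -0.002]
contact_force: [-2.0, 3.3, 6.5]
grip_width: 0.0265
gripper_force: 85.0
```

Emit:
step_arm([
  [0,0,0,0,0,0],
  [0,0,0,0,0,0],
  [0,0,0,0,0,0],
  [0,0,0,0,0,0],
], jaw=0.3)

```text
clock: 42.87
tcp_pos: [0.5079, -0.3359, 0.044]
orientation: [3.139, 0.121, 0.0]
contact_force: [0.0, 0.0, -0.3]
grip_width: 0.06
gripper_force: 0.0
```

Emit:
step_arm([
  [0,0,0.04,0,0,0],
  [0,0,0.09,0,0,0],
  [0,0,0.15,0,0,0],
  [0,0,0.2,0,0,0],
  [0,0,0.25,0,0,0],
])

```text
clock: 43.28
tcp_pos: [0.5077, -0.336, 0.1956]
orientation: [3.139, 0.121, 0.0]
contact_force: [0.3, -0.4, -1.2]
grip_width: 0.0596
gripper_force: 0.0
```

Emit:
step_arm([
  [0,0,0.05,0,0,0],
  [0,0,0.05,0,0,0],
  [0,0,0.05,0,0,0],
])

```text
clock: 43.53
tcp_pos: [0.5086, -0.3364, 0.2256]
orientation: [3.138, 0.122, 0.005]
contact_force: [0.6, 0.9, -0.2]
grip_width: 0.0599
gripper_force: 0.0
```

```bash
python3 - <<'E'
from h import *
im,o=shot("wrist","w6"); print(o["clock"],o["tcp_pos"])
np.save("pics/w6o.npy",o,allow_pickle=True)
for p in ((0.508,-.336,.048),(.412,-.343,.048),(.577,-.331,.048)): print(proj("wrist",p,o).round(1))
E
```

```text
43.5333 [ 0.50862284 -0.33642014  0.22555456]
[326.3 180.6]
[325.9 264.4]
[326.6 112.2]
```

View pics/w6.png

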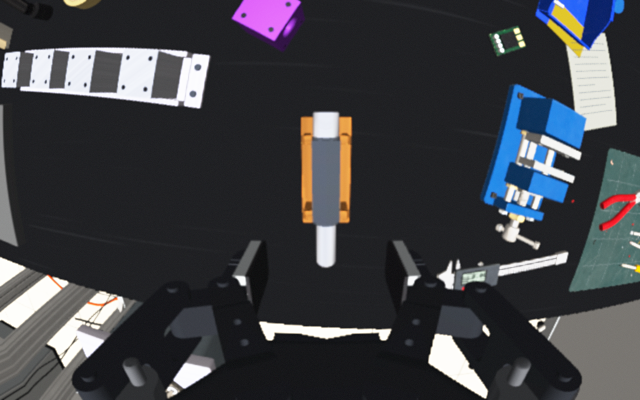

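Gauge is back in its stand (326,112–266), level and centred, go end towards me. Now fetch block 1.

Emit:
step_arm([
  [0.02,0.055,0,0,0,-0.022],
  [0.04,0.11,0,0,0,-0.022],
  [0.055,0.17,0,0,0,-0.022],
  [0.07,0.22,0,0,0,-0.022],
  [0.078,0.27,0,0,0,-0.022],
], jaw=0.25)

```text
clock: 44.0
tcp_pos: [0.5548, -0.1713, 0.2222]
orientation: [-3.141, -0.015, 0.004]
contact_force: [0.3, 0.0, 0.9]
grip_width: 0.0642
gripper_force: 0.0
```

Emit:
step_arm([
  [0.02,0.055,0,0,0,-0.022],
  [0.04,0.11,0,0,0,-0.022],
  [0.055,0.17,0,0,0,-0.022],
  [0.07,0.22,0,0,0,-0.022],
  [0.078,0.27,0,0,0,-0.022],
])

```text
clock: 44.42
tcp_pos: [0.6014, -0.0093, 0.2222]
orientation: [3.14, -0.094, -0.004]
contact_force: [0.6, 0.3, -0.1]
grip_width: 0.0642
gripper_force: 0.0
```

Emit:
step_arm([
  [0.02,0.055,-0.03,0,0,-0.022],
  [0.04,0.11,-0.06,0,0,-0.022],
  [0.06,0.17,-0.08,0,0,-0.022],
  [0.078,0.22,-0.1,0,0,-0.022],
  [0.078,0.223,-0.12,0,0,-0.022],
])

```text
clock: 44.83
tcp_pos: [0.6488, 0.1309, 0.1481]
orientation: [-3.134, 0.188, 0.005]
contact_force: [-0.0, 1.6, -0.1]
grip_width: 0.0638
gripper_force: 0.0
```

Emit:
step_arm([
  [0,0,0,0,0,0],
  [0,0,0,0,0,0],
  [0,0,0,0,0,0],
])

```text
clock: 45.08
tcp_pos: [0.6479, 0.1198, 0.152]
orientation: [3.133, -0.208, -0.001]
contact_force: [-0.2, -0.7, 1.6]
grip_width: 0.064
gripper_force: 0.0
```

```bash
python3 tgt.py 1
```

```text
t 45.08 along mm -0.9928578211212046 lateral mm -1.535618233750464 z 0.15204398397797994 tooly deg -97.61056358322493 tilt [-0.0005 -0.0012] [-0.2 -0.7  1.6] 0.06401538866000922
```

Emit:
step_arm([
  [0.002,0.0023,-0.05,0,0,-0.001],
  [0.002,0.0023,-0.1,0,0,-0.001],
  [0.002,0.0023,-0.14,0,0,-0.001],
  [0.002,0.0023,-0.17,0,0,-0.001],
  [0.002,0.0023,-0.1817,0,0,-0.001],
])

```text
clock: 45.5
tcp_pos: [0.6483, 0.1221, 0.0412]
orientation: [3.134, -0.212, -0.004]
contact_force: [-0.5, 0.2, 0.2]
grip_width: 0.0642
gripper_force: 0.0
```

Emit:
step_arm([
  [0,0,0,0,0,0],
  [0,0,0,0,0,0],
  [0,0,0,0,0,0],
])

```text
clock: 45.75
tcp_pos: [0.6507, 0.1229, 0.0448]
orientation: [-3.134, 0.21, -0.004]
contact_force: [0.3, 0.6, 0.1]
grip_width: 0.0637
gripper_force: 0.0
```

Emit:
step_arm([
  [0,0,0,0,0,0],
  [0,0,0,0,0,0],
  [0,0,0,0,0,0],
  [0,0,0,0,0,0],
  [0,0,0,0,0,0],
], jaw=1, squeeze=90)

```text
clock: 46.17
tcp_pos: [0.6505, 0.122, 0.045]
orientation: [3.134, -0.21, 0.004]
contact_force: [-0.6, -3.2, 6.3]
grip_width: 0.045
gripper_force: 93.7
```

```bash
python3 tgt.py 1
```

```text
t 46.17 along mm 1.2405134705305991 lateral mm 1.0226126293169653 z 0.04495705342962019 tooly deg -97.68081816719334 tilt [ 0.0025 -0.0009] [-0.6 -3.2  6.3] 0.04496377121194203
```

Emit:
step_arm([
  [0,0,0.03,0,0,0],
  [0,0,0.06,0,0,0],
  [0,0,0.1,0,0,0],
  [-0.03,0,0.1,0,0,0.03],
  [-0.06,0.01,0.1,0,0,0.07],
])

```text
clock: 46.58
tcp_pos: [0.6143, 0.1278, 0.1049]
orientation: [3.137, 0.139, 0.005]
contact_force: [-0.6, 0.4, -6.5]
grip_width: 0.045
gripper_force: 95.6
```

Emit:
step_arm([
  [-0.06,0.02,0,0,0,0.15],
  [-0.12,0.04,0,0,0,0.15],
  [-0.18,0.06,0,0,0,0.15],
  [-0.24,0.09,0,0,0,0.15],
  [-0.29,0.12,0,0,0,0.15],
])

```text
clock: 47.0
tcp_pos: [0.4362, 0.2013, 0.1032]
orientation: [-3.017, -0.87, 0.003]
contact_force: [0.4, 0.9, -5.8]
grip_width: 0.0454
gripper_force: 95.3
```

Emit:
step_arm([
  [0,0.05,0,0,0,0.15],
  [0,0.1,0,0,0,0.15],
  [0,0.15,0,0,0,0.15],
  [0,0.2,0,0,0,0.15],
  [0,0.25,0,0,0,0.15],
])

```text
clock: 47.42
tcp_pos: [0.4389, 0.3528, 0.1037]
orientation: [-2.73, -1.552, 0.0]
contact_force: [1.5, -1.1, -5.0]
grip_width: 0.0446
gripper_force: 95.3
```

Emit:
step_arm([
  [0,0.04,0,0,0,0.137],
  [0,0.08,0,0,0,0.137],
  [0,0.08,0,0,0,0.137],
  [0,0.08,0,0,0,0.137],
  [0,0.08,0,0,0,0.137],
])

```text
clock: 47.83
tcp_pos: [0.4391, 0.3994, 0.1033]
orientation: [-2.339, -2.097, 0.001]
contact_force: [0.4, -1.3, -4.9]
grip_width: 0.0448
gripper_force: 95.3
```

Emit:
step_arm([
  [0,0,0,0,0,0],
  [0,0,0,0,0,0],
])

```text
clock: 48.0
tcp_pos: [0.4394, 0.3988, 0.1031]
orientation: [2.345, 2.091, -0.001]
contact_force: [0.2, 0.3, -4.8]
grip_width: 0.0449
gripper_force: 95.3
```

```bash
python3 tgt.py 1;  python3 -c "
from h import *
print(r.get_obs()['tcp_pos'])"
```

```text
t 48.0 along mm -245.40885679093083 lateral mm 246.58906232443326 z 0.10314366557811892 tooly deg -6.558176748411469 tilt [-0.0002 -0.0003] [ 0.2  0.3 -4.8] 0.044921938322972
[0.43944517 0.39884226 0.10314367]
```

Emit:
step_arm([
  [0,0,-0.02,0,0,0],
  [0,0,-0.04,0,0,0],
  [0,0,-0.053,0,0,0],
  [0,0,-0.058,0,0,0],
  [0,0,-0.061,0,0,0],
])

```text
clock: 48.42
tcp_pos: [0.4384, 0.3984, 0.0669]
orientation: [-2.341, -2.092, 0.007]
contact_force: [-14.7, -7.9, 35.5]
grip_width: 0.0453
gripper_force: 99.6
```

Emit:
step_arm([
  [0,0,0,0,0,0],
  [0,0,0,0,0,0],
])

```text
clock: 48.58
tcp_pos: [0.4383, 0.3985, 0.067]
orientation: [-2.341, -2.092, 0.006]
contact_force: [-7.9, -5.4, 14.1]
grip_width: 0.0449
gripper_force: 97.5
```

Emit:
step_arm([
  [0,0,0.001,0,0,0],
  [0,0,0.001,0,0,0],
  [0,0,0.001,0,0,0],
  [0,0,0.001,0,0,0],
], jaw=0.25)

```text
clock: 48.92
tcp_pos: [0.4399, 0.3995, 0.0669]
orientation: [2.342, 2.094, 0.001]
contact_force: [0.5, -0.2, 1.0]
grip_width: 0.064
gripper_force: 0.0
```

Emit:
step_arm([
  [0,0,0.03,0,0,0],
  [0,0,0.08,0,0,0],
  [0,0,0.13,0,0,0],
  [0,0,0.17,0,0,0],
  [0,-0.03,0.18,0,0,0],
])

```text
clock: 49.33
tcp_pos: [0.441, 0.3861, 0.1788]
orientation: [-2.337, -2.098, -0.012]
contact_force: [1.3, 0.2, 0.8]
grip_width: 0.0638
gripper_force: 0.0
```

```bash
python3 - <<'E'
from h import *
im,o=shot("wrist","w7"); print(o["clock"],o["tcp_pos"])
np.save("pics/w7o.npy",o,allow_pickle=True)
E
```

```text
49.3333 [0.44103636 0.38612954 0.17877441]
```

Emit:
step_arm([
  [0,-0.06,0,0,0,-0.15],
  [0,-0.12,0,0,0,-0.15],
  [0,-0.18,0,0,0,-0.15],
  [0.03,-0.22,0,0,0,-0.15],
  [0.06,-0.26,0,0,0,-0.15],
])

```text
clock: 49.8
tcp_pos: [0.4747, 0.2239, 0.1742]
orientation: [-2.77, -1.482, 0.003]
contact_force: [0.6, 1.2, 0.4]
grip_width: 0.0638
gripper_force: 0.0
```

Emit:
step_arm([
  [0.05,-0.05,0,0,0,-0.19],
  [0.09,-0.1,0,0,0,-0.19],
  [0.13,-0.15,0,0,0,-0.19],
  [0.17,-0.2,0,0,0,-0.19],
  [0.21,-0.24,0,0,0,-0.19],
])

```text
clock: 50.22
tcp_pos: [0.6022, 0.0786, 0.1743]
orientation: [3.083, 0.597, -0.001]
contact_force: [-0.4, 0.1, 0.8]
grip_width: 0.0641
gripper_force: 0.0
```

Emit:
step_arm([
  [0.03,-0.04,0,0,0,-0.167],
  [0.06,-0.075,0,0,0,-0.167],
  [0.06,-0.075,0,0,0,-0.167],
  [0.06,-0.075,0,0,0,-0.167],
  [0.06,-0.075,0,0,0,-0.167],
])

```text
clock: 50.63
tcp_pos: [0.6375, 0.0357, 0.1737]
orientation: [3.132, -0.22, -0.002]
contact_force: [-0.3, 0.5, -0.6]
grip_width: 0.0639
gripper_force: 0.0
```

```bash
python3 tgt.py 2
```

```text
t 50.63 along mm -0.05836807956519912 lateral mm -0.9088627314540269 z 0.17370512261987367 tooly deg -98.01766811893128 tilt [-0.0014 -0.0015] [-0.3  0.5 -0.6] 0.06388777572887304
```

Emit:
step_arm([
  [0,0.001,-0.06,0,0,0.001],
  [0,0.001,-0.12,0,0,0.001],
  [0,0.001,-0.17,0,0,0.001],
  [0,0.001,-0.2,0,0,0.001],
  [0,0.001,-0.2145,0,0,0.001],
])

```text
clock: 51.05
tcp_pos: [0.6354, 0.0378, 0.0427]
orientation: [3.135, -0.2, -0.008]
contact_force: [0.4, 0.1, -0.6]
grip_width: 0.0643
gripper_force: 0.0
```

Emit:
step_arm([
  [0,0,0,0,0,0],
  [0,0,0,0,0,0],
  [0,0,0,0,0,0],
])

```text
clock: 51.3
tcp_pos: [0.6386, 0.0368, 0.0478]
orientation: [-3.135, 0.204, -0.004]
contact_force: [0.1, 0.2, 0.7]
grip_width: 0.0639
gripper_force: 0.0
```

Emit:
step_arm([
  [0,0,0,0,0,0],
  [0,0,0,0,0,0],
  [0,0,0,0,0,0],
  [0,0,0,0,0,0],
  [0,0,0,0,0,0],
], jaw=1, squeeze=90)

```text
clock: 51.72
tcp_pos: [0.6385, 0.0367, 0.0481]
orientation: [-3.134, 0.205, -0.004]
contact_force: [-1.2, -0.4, 5.9]
grip_width: 0.0452
gripper_force: 93.6
```

```bash
python3 tgt.py 2
```

```text
t 51.72 along mm 0.7477130651843729 lateral mm 0.17791644663383305 z 0.04808407259227076 tooly deg -97.48551323487972 tilt [0.0024 0.0003] [-1.2 -0.4  5.9] 0.04521695228459138
```

Emit:
step_arm([
  [0,0,0.03,0,0,0],
  [0,0,0.07,0,0,0],
  [0,0,0.1,0,0,0],
  [-0.03,0.02,0.1,0,0,0.03],
  [-0.06,0.05,0.1,0,0,0.07],
])

```text
clock: 52.13
tcp_pos: [0.6021, 0.0647, 0.1078]
orientation: [3.137, 0.141, 0.005]
contact_force: [-0.8, 0.9, -5.6]
grip_width: 0.0451
gripper_force: 95.6
```

Emit:
step_arm([
  [-0.05,0.04,0,0,0,0.16],
  [-0.1,0.08,0,0,0,0.16],
  [-0.15,0.12,0,0,0,0.16],
  [-0.19,0.16,0,0,0,0.16],
  [-0.22,0.2,0,0,0,0.16],
])

```text
clock: 52.55
tcp_pos: [0.4662, 0.1877, 0.1062]
orientation: [-3.0, -0.925, 0.003]
contact_force: [0.1, 0.6, -6.3]
grip_width: 0.0451
gripper_force: 95.4
```

Emit:
step_arm([
  [-0.03,0.05,0,0,0,0.16],
  [-0.065,0.1,0,0,0,0.16],
  [-0.065,0.15,0,0,0,0.16],
  [-0.065,0.2,0,0,0,0.16],
  [-0.065,0.24,0,0,0,0.16],
])

```text
clock: 52.97
tcp_pos: [0.4294, 0.3337, 0.1067]
orientation: [-2.675, -1.645, -0.001]
contact_force: [0.9, 0.2, -4.9]
grip_width: 0.0451
gripper_force: 95.5
```

Emit:
step_arm([
  [0,0.013,0,0,0,0.1155],
  [0,0.013,0,0,0,0.1155],
  [0,0.013,0,0,0,0.1155],
  [0,0.013,0,0,0,0.1155],
  [0,0.013,0,0,0,0.1155],
])

```text
clock: 53.38
tcp_pos: [0.4303, 0.3384, 0.1064]
orientation: [-2.348, -2.086, 0.0]
contact_force: [-0.2, 1.0, -5.5]
grip_width: 0.0452
gripper_force: 95.5
```

```bash
python3 tgt.py 1;  python3 -c "
from h import *
print(r.get_obs()['tcp_pos'])"
```

```text
t 53.38 along mm -246.30027118958003 lateral mm 185.46173629165784 z 0.10636307874974427 tooly deg -6.74757733979558 tilt [-0.0006  0.0002] [-0.2  1.  -5.5] 0.045185405743384914
[0.4302603  0.33840013 0.10636308]
```

Emit:
step_arm([
  [0.0035,0,-0.02,0,0,0.001],
  [0.0035,0,-0.04,0,0,0.001],
  [0.0035,0,-0.053,0,0,0.001],
  [0.0035,0,-0.057,0,0,0.001],
  [0.0035,0,-0.059,0,0,0.001],
])

```text
clock: 53.8
tcp_pos: [0.4314, 0.3377, 0.0701]
orientation: [-2.342, -2.093, 0.007]
contact_force: [-8.1, -4.7, 15.4]
grip_width: 0.0451
gripper_force: 97.3
```

Emit:
step_arm([
  [0,0,0,0,0,0],
  [0,0,0,0,0,0],
])

```text
clock: 53.97
tcp_pos: [0.4326, 0.3386, 0.0705]
orientation: [2.342, 2.094, -0.001]
contact_force: [0.4, 0.6, -5.4]
grip_width: 0.0449
gripper_force: 95.7
```

Emit:
step_arm([
  [0.0005,0.005,0,0,0,0],
  [0.001,0.01,0,0,0,0],
  [0.0016,0.014,0,0,0,0],
  [0.0018,0.016,0,0,0,0],
  [0.0018,0.016,0,0,0,0],
])

```text
clock: 54.38
tcp_pos: [0.4338, 0.3484, 0.0708]
orientation: [2.341, 2.095, -0.0]
contact_force: [0.5, -0.8, -6.0]
grip_width: 0.0448
gripper_force: 95.6
```

Emit:
step_arm([
  [0.0001,0.001,0,0,0,0],
  [0.0002,0.002,0,0,0,0],
  [0.0003,0.003,0,0,0,0],
  [0.0003,0.003,0,0,0,0],
])

```text
clock: 54.72
tcp_pos: [0.4338, 0.3486, 0.0709]
orientation: [2.342, 2.093, -0.003]
contact_force: [-1.6, -5.7, -2.0]
grip_width: 0.0448
gripper_force: 95.6
```

Emit:
step_arm([
  [0,-0.001,-0.001,0,0,0],
  [0,-0.001,-0.002,0,0,0],
  [0,-0.001,-0.0025,0,0,0],
  [0,-0.001,-0.0025,0,0,0],
])

```text
clock: 55.05
tcp_pos: [0.4339, 0.3485, 0.0701]
orientation: [-2.342, -2.094, 0.002]
contact_force: [-4.4, -7.6, 8.0]
grip_width: 0.0448
gripper_force: 96.9
```

Emit:
step_arm([
  [0,0,0,0,0,0],
  [0,0,0,0,0,0],
  [0,0,0,0,0,0],
  [0,0,0,0,0,0],
], jaw=0.25)

```text
clock: 55.38
tcp_pos: [0.4342, 0.3505, 0.0697]
orientation: [-2.34, -2.095, -0.002]
contact_force: [0.7, -0.2, 0.1]
grip_width: 0.064
gripper_force: 0.0
```

Emit:
step_arm([
  [0,0,0.03,0,0,0],
  [0,0,0.08,0,0,0],
  [0,0,0.13,0,0,0],
  [0,0,0.17,0,0,0],
  [0,-0.03,0.18,0,0,0],
])

```text
clock: 55.8
tcp_pos: [0.4356, 0.3365, 0.1812]
orientation: [-2.335, -2.099, -0.013]
contact_force: [0.6, 1.0, 0.4]
grip_width: 0.0639
gripper_force: 0.0
```

```bash
python3 tgt.py 4;  python3 -c "
from h import *
print(r.get_obs()['tcp_pos'])"
```

```text
t 55.8 along mm -240.78627176880474 lateral mm 439.2306670512041 z 0.1812323118604973 tooly deg -6.095233080854674 tilt [0.0051 0.0063] [0.6 1.  0.4] 0.06393997565807583
[0.43558771 0.33647822 0.18123231]
```

Emit:
step_arm([
  [0.015,-0.055,0,0,0,-0.17],
  [0.03,-0.11,0,0,0,-0.17],
  [0.05,-0.16,0,0,0,-0.17],
  [0.07,-0.21,0,0,0,-0.17],
  [0.09,-0.26,0,0,0,-0.17],
])

```text
clock: 56.22
tcp_pos: [0.4883, 0.1748, 0.1776]
orientation: [-2.815, -1.395, -0.001]
contact_force: [0.3, -0.8, 0.8]
grip_width: 0.064
gripper_force: 0.0
```

Emit:
step_arm([
  [0.02,-0.055,0,0,0,-0.17],
  [0.04,-0.11,0,0,0,-0.17],
  [0.06,-0.16,0,0,0,-0.17],
  [0.08,-0.21,0,0,0,-0.17],
  [0.1,-0.26,0,0,0,-0.17],
])

```text
clock: 56.63
tcp_pos: [0.5486, 0.0186, 0.1774]
orientation: [3.083, 0.603, 0.001]
contact_force: [0.8, 0.8, -0.0]
grip_width: 0.064
gripper_force: 0.0
```

Emit:
step_arm([
  [0.02,-0.05,0,0,0,-0.1675],
  [0.04,-0.1,0,0,0,-0.1675],
  [0.06,-0.15,0,0,0,-0.1675],
  [0.08,-0.2,0,0,0,-0.1675],
  [0.109,-0.253,0,0,0,-0.1675],
])

```text
clock: 57.05
tcp_pos: [0.6135, -0.1328, 0.1769]
orientation: [-3.134, 0.219, 0.001]
contact_force: [1.0, 0.2, -0.1]
grip_width: 0.0642
gripper_force: 0.0
```

Emit:
step_arm([
  [0,0,0,0,0,0],
  [0,0,0,0,0,0],
])

```text
clock: 57.22
tcp_pos: [0.6136, -0.1348, 0.1775]
orientation: [3.133, -0.216, 0.001]
contact_force: [-0.5, -0.2, -0.8]
grip_width: 0.0639
gripper_force: 0.0
```

```bash
python3 tgt.py 4
```

```text
t 57.22 along mm -0.46313844533947457 lateral mm -3.5263525563603966 z 0.17749649598341388 tooly deg -97.8807336562974 tilt [ 0.0005 -0.0016] [-0.5 -0.2 -0.8] 0.06392630889229908
```

Emit:
step_arm([
  [0.001,0.005,-0.06,0,0,0],
  [0.001,0.005,-0.12,0,0,0],
  [0.001,0.005,-0.17,0,0,0],
  [0.001,0.005,-0.205,0,0,0],
  [0.001,0.005,-0.2215,0,0,0],
])

```text
clock: 57.63
tcp_pos: [0.6123, -0.1263, 0.0413]
orientation: [-3.133, 0.206, 0.007]
contact_force: [-0.7, 0.4, -0.0]
grip_width: 0.0639
gripper_force: 0.0
```

Emit:
step_arm([
  [0,0,0,0,0,0],
  [0,0,0,0,0,0],
  [0,0,0,0,0,0],
])

```text
clock: 57.88
tcp_pos: [0.615, -0.1292, 0.0461]
orientation: [3.134, -0.21, 0.004]
contact_force: [-0.5, -0.6, 0.0]
grip_width: 0.0641
gripper_force: 0.0
```

Emit:
step_arm([
  [0,0,0,0,0,0],
  [0,0,0,0,0,0],
  [0,0,0,0,0,0],
  [0,0,0,0,0,0],
  [0,0,0,0,0,0],
], jaw=1, squeeze=90)

```text
clock: 58.3
tcp_pos: [0.615, -0.1307, 0.0467]
orientation: [3.133, -0.212, 0.005]
contact_force: [-0.9, -1.6, 6.4]
grip_width: 0.045
gripper_force: 93.2
```

```bash
python3 tgt.py 4;  python3 -c "
from h import *
print(r.get_obs()['tcp_pos'])"
```

```text
t 58.3 along mm 0.41447005486414074 lateral mm 0.807763307889098 z 0.04666401602464291 tooly deg -97.74507163927987 tilt [ 0.0034 -0.0016] [-0.9 -1.6  6.4] 0.04502008975083582
[ 0.61502035 -0.13065598  0.04666402]
```

Emit:
step_arm([
  [0,0,0.04,0,0,0],
  [0,0,0.09,0,0,0],
  [0,0,0.14,0,0,0],
  [-0.04,0,0.14,0,0,0],
  [-0.08,0,0.14,0,0,0],
])

```text
clock: 58.72
tcp_pos: [0.5672, -0.1294, 0.1305]
orientation: [3.134, -0.209, 0.007]
contact_force: [-0.6, -0.6, -5.2]
grip_width: 0.0447
gripper_force: 97.2
```

Emit:
step_arm([
  [-0.03,0.05,0,0,0,0.17],
  [-0.06,0.1,0,0,0,0.17],
  [-0.09,0.15,0,0,0,0.17],
  [-0.11,0.2,0,0,0,0.17],
  [-0.12,0.25,0,0,0,0.17],
])

```text
clock: 59.13
tcp_pos: [0.4911, 0.022, 0.1285]
orientation: [-3.075, -0.631, 0.002]
contact_force: [0.5, 0.5, -5.2]
grip_width: 0.0451
gripper_force: 96.8
```

Emit:
step_arm([
  [-0.02,0.05,0,0,0,0.17],
  [-0.04,0.1,0,0,0,0.17],
  [-0.06,0.16,0,0,0,0.17],
  [-0.08,0.21,0,0,0,0.17],
  [-0.1,0.25,0,0,0,0.17],
])

```text
clock: 59.55
tcp_pos: [0.4327, 0.1735, 0.1289]
orientation: [-2.798, -1.425, -0.001]
contact_force: [0.4, 0.6, -5.0]
grip_width: 0.0445
gripper_force: 96.8
```

Emit:
step_arm([
  [-0.005,0.05,-0.02,0,0,0.1665],
  [-0.013,0.1,-0.03,0,0,0.1665],
  [-0.013,0.14,-0.04,0,0,0.1665],
  [-0.013,0.18,-0.04,0,0,0.1665],
  [-0.013,0.2,-0.04,0,0,0.1665],
])

```text
clock: 59.97
tcp_pos: [0.4253, 0.2941, 0.1045]
orientation: [-2.335, -2.1, -0.001]
contact_force: [0.0, 0.5, -4.8]
grip_width: 0.0451
gripper_force: 96.8
```

Emit:
step_arm([
  [0,0,0,0,0,0],
  [0,0,0,0,0,0],
])

```text
clock: 60.13
tcp_pos: [0.4261, 0.2905, 0.1047]
orientation: [2.346, 2.089, -0.0]
contact_force: [-0.3, -0.9, -4.9]
grip_width: 0.0449
gripper_force: 96.8
```

```bash
python3 tgt.py 4;  python3 -c "
from h import *
print(r.get_obs()['tcp_pos'])"
```

```text
t 60.13 along mm -243.9490023286193 lateral mm 392.36579056238435 z 0.10466058556531464 tooly deg -6.656684837055604 tilt [ 0.0001 -0.0002] [-0.3 -0.9 -4.9] 0.04493166120927261
[0.42608946 0.29047538 0.10466059]
```

Emit:
step_arm([
  [0.002,0,-0.02,0,0,0.001],
  [0.002,0,-0.04,0,0,0.001],
  [0.002,0,-0.053,0,0,0.001],
  [0.002,0,-0.057,0,0,0.001],
  [0.002,0,-0.0585,0,0,0.001],
])

```text
clock: 60.55
tcp_pos: [0.4263, 0.2889, 0.0687]
orientation: [-2.343, -2.092, 0.007]
contact_force: [-6.0, -4.7, 12.6]
grip_width: 0.0451
gripper_force: 98.6
```

Emit:
step_arm([
  [0,0,0,0,0,0],
  [0,0,0,0,0,0],
])

```text
clock: 60.72
tcp_pos: [0.4273, 0.2901, 0.069]
orientation: [2.342, 2.093, -0.001]
contact_force: [0.3, -0.2, -5.1]
grip_width: 0.0449
gripper_force: 97.2
```

Emit:
step_arm([
  [0.0003,0.003,0,0,0,0],
  [0.0006,0.006,0,0,0,0],
  [0.0009,0.009,0,0,0,0],
  [0.0012,0.012,0,0,0,0],
  [0.0012,0.012,0,0,0,0],
])

```text
clock: 61.13
tcp_pos: [0.428, 0.298, 0.0693]
orientation: [2.341, 2.095, -0.0]
contact_force: [-0.5, -1.2, -4.9]
grip_width: 0.0449
gripper_force: 97.1
```

Emit:
step_arm([
  [0.0001,0.001,0,0,0,0],
  [0.0002,0.002,0,0,0,0],
  [0.0003,0.003,0,0,0,0],
  [0.0003,0.003,0,0,0,0],
])

```text
clock: 61.47
tcp_pos: [0.428, 0.2981, 0.0693]
orientation: [2.342, 2.093, -0.003]
contact_force: [-0.6, -5.7, -1.8]
grip_width: 0.0455
gripper_force: 97.2
```

Emit:
step_arm([
  [0,-0.001,-0.001,0,0,0],
  [0,-0.001,-0.0015,0,0,0],
  [0,-0.001,-0.002,0,0,0],
  [0,-0.001,-0.002,0,0,0],
])

```text
clock: 61.8
tcp_pos: [0.4281, 0.2981, 0.0687]
orientation: [-2.342, -2.094, 0.002]
contact_force: [-3.3, -5.9, 6.6]
grip_width: 0.0446
gripper_force: 98.3
```

Emit:
step_arm([
  [0,0,0,0,0,0],
  [0,0,0,0,0,0],
  [0,0,0,0,0,0],
  [0,0,0,0,0,0],
], jaw=0.25)

```text
clock: 62.13
tcp_pos: [0.4286, 0.3001, 0.0685]
orientation: [-2.34, -2.096, -0.002]
contact_force: [-0.5, 0.1, -0.1]
grip_width: 0.064
gripper_force: 0.0
```

Emit:
step_arm([
  [0,0,0.04,0,0,0],
  [0,0,0.1,0,0,0],
  [0,0,0.16,0,0,0],
  [0,-0.03,0.22,0,0,0],
  [0,-0.08,0.28,0,0,0],
])

```text
clock: 62.55
tcp_pos: [0.4286, 0.2567, 0.2343]
orientation: [2.336, 2.1, 0.003]
contact_force: [0.4, 1.4, 0.4]
grip_width: 0.0641
gripper_force: 0.0
```

Emit:
step_arm([
  [0.04,-0.04,0.06,0,0,0],
  [0.08,-0.07,0.12,0,0,0],
  [0.08,-0.07,0.12,0,0,0],
  [0.08,-0.07,0.12,0,0,0],
  [0.08,-0.07,0.12,0,0,0],
])

```text
clock: 62.97
tcp_pos: [0.476, 0.213, 0.304]
orientation: [-2.341, -2.094, -0.001]
contact_force: [-0.5, 0.6, -1.4]
grip_width: 0.0641
gripper_force: 0.0
```

```bash
python3 - <<'E'
from h import *
im,o=shot("wrist","w8"); print(o["clock"],o["tcp_pos"],o["orientation"])
np.save("pics/w8o.npy",o,allow_pickle=True)
E
```

```text
62.9667 [0.4760361  0.21299682 0.3039702 ] [-2.34092079e+00 -2.09412984e+00 -1.05327766e-03]
```

View pics/w8.png

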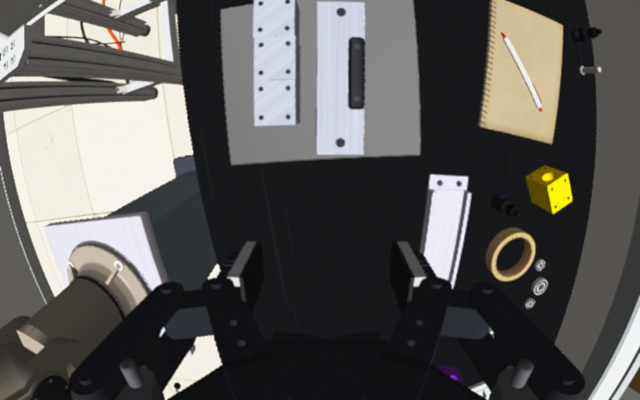

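The three blocks stand in a close row (254–298, 0–126). The straightedge is at (317–366, 1–155), grip at (357,73).

```bash
python3 - <<'E'
from h import *
o=np.load("pics/w8o.npy",allow_pickle=True).item()
im=np.load("pics/w8.npy").astype(int)
g=im.sum(2)
for row in (20,60,100,140): print(row,[ (x,int(g[row,x])) for x in range(310,372) if abs(g[row,x]-g[row,x-1])>90])
print([ (y,int(g[y,330])) for y in range(0,170) if y and abs(g[y,330]-g[y-1,330])>90], [ (y,int(g[y,357])) for y in range(20,120) if abs(g[y,357]-g[y-1,357])>60])
P=[on("wrist",p,.04,o) for p in ((317,154),(316.5,1),(366,1),(364,154))];print("se",np.round(P,4))
e=P[1]-P[0];print("e ang",np.degrees(np.arctan2(e[1],e[0])),np.linalg.norm(e),np.linalg.norm(P[2]-P[1]))
print("grip",np.round([on("wrist",p,.083,o) for p in ((357,73),(357,37),(357,109))],4))
print("blk side +x",np.round([on("wrist",p,.092,o) for p in ((298,125),(297,2),(254,125))],4))
E
```

```text
20 [(317, 555), (365, 473)]
60 [(317, 527), (318, 635), (348, 357), (349, 131), (365, 313)]
100 [(317, 598), (348, 357), (349, 141), (364, 292), (365, 388)]
140 [(317, 624), (336, 444), (337, 275), (344, 462), (345, 618), (364, 441)]
[(1, 530), (2, 632), (154, 572), (155, 434), (159, 177)] [(36, 580), (37, 352), (38, 156), (108, 226), (109, 488), (110, 650)]
se [[0.4657 0.2284 0.04  ]
 [0.4876 0.4278 0.04  ]
 [0.5501 0.4221 0.04  ]
 [0.5258 0.2219 0.04  ]]
e ang 83.73669058584936 0.2005800799664163 0.06276713045778184
grip [[0.5226 0.3217 0.083 ]
 [0.5273 0.3636 0.083 ]
 [0.5182 0.2809 0.083 ]]
blk side +x [[0.4512 0.2706 0.092 ]
 [0.4658 0.4107 0.092 ]
 [0.4022 0.2773 0.092 ]]
```

The straightedge has been knocked about 4 cm towards the row; it's parallel still, 22 mm gap. I'll grip it by the bar where it is now.

Emit:
step_arm([
  [0.03,0.06,-0.02,0,0,0],
  [0.06,0.12,-0.04,0,0,0],
  [0.0776,0.1825,-0.08,0,0,0],
  [0.0776,0.1825,-0.14,0,0,0],
  [0.0776,0.1825,-0.2,0,0,0],
], jaw=0.5)

```text
clock: 63.43
tcp_pos: [0.5207, 0.3264, 0.18]
orientation: [-2.334, -2.102, 0.004]
contact_force: [-0.5, -0.2, -0.8]
grip_width: 0.0428
gripper_force: 0.0
```

Emit:
step_arm([
  [0,0,-0.05,0,0,0],
  [0,0,-0.1,0,0,0],
  [0,0,-0.13,0,0,0],
  [0,0,-0.13,0,0,0],
  [0,0,-0.13,0,0,0],
])

```text
clock: 63.85
tcp_pos: [0.5206, 0.3219, 0.104]
orientation: [-2.34, -2.096, 0.008]
contact_force: [-0.4, -0.0, 0.0]
grip_width: 0.0424
gripper_force: 0.0
```

```bash
python3 - <<'E'
from h import *
im,o=shot("wrist","w9"); print(o["clock"],o["tcp_pos"],o["orientation"],o["grip_width"])
np.save("pics/w9o.npy",o,allow_pickle=True)
print(proj("wrist",(.5226,.3225,.083),o))
E
```

```text
63.85 [0.52061523 0.3219034  0.10402296] [-2.33979584 -2.095873    0.00773573] 0.04240177545206556
[329.88647789 246.19073731]
```

Emit:
step_arm([
  [0.003,0,-0.02,0,0,0],
  [0.003,0,-0.04,0,0,0],
  [0.003,0,-0.058,0,0,0],
  [0.003,0,-0.058,0,0,0],
])

```text
clock: 64.23
tcp_pos: [0.523, 0.3216, 0.0691]
orientation: [-2.34, -2.095, 0.005]
contact_force: [0.1, -0.3, -0.4]
grip_width: 0.043
gripper_force: 0.0
```

Emit:
step_arm([
  [0,0,0,0,0,0],
  [0,0,0,0,0,0],
  [0,0,0,0,0,0],
  [0,0,0,0,0,0],
  [0,0,0,0,0,0],
], jaw=1, squeeze=60)

```text
clock: 64.65
tcp_pos: [0.5243, 0.3221, 0.0715]
orientation: [-2.341, -2.095, 0.0]
contact_force: [-1.4, 0.8, -0.7]
grip_width: 0.0168
gripper_force: 63.8
```

```bash
python3 - <<'E'
from h import *
o=r.get_obs();print(o)
E
```

```text
{'clock': 64.65, 'joints': array([-1.11795468,  0.68671028,  0.65387627,  1.86534431, -0.57613663,
        0.78714796, -0.26374079]), 'qvel': array([-0.00015334, -0.00062979, -0.00050113, -0.00029689,  0.00135362,
       -0.00036579,  0.00091384]), 'tau': array([ 4.35073469e-01, -5.54498792e+01,  1.36638665e+01, -1.96537685e+01,
        4.82737378e-02, -4.39761411e-01,  1.75415771e-02]), 'tcp_pos': array([0.52432736, 0.32205779, 0.07153901]), 'orientation': array([-2.34081978e+00, -2.09482279e+00,  1.90582841e-04]), 'contact_force': array([-1.36037018,  0.81866654, -0.74360242]), 'moment': array([-0.057522  ,  0.27282691, -0.07625014]), 'gripper_force': 63.813064098358154, 'grip_width': 0.01678313704336882}
```

Emit:
step_arm([
  [0.0005,0.005,0,0,0,0],
  [0.001,0.01,0,0,0,0],
  [0.0017,0.015,0,0,0,0],
  [0.0022,0.02,0,0,0,0],
])

```text
clock: 64.98
tcp_pos: [0.5263, 0.334, 0.0715]
orientation: [2.341, 2.094, 0.0]
contact_force: [0.2, -1.7, -1.3]
grip_width: 0.0173
gripper_force: 64.0
```

Emit:
step_arm([
  [-0.006,0.0007,0,0,0,0],
  [-0.012,0.0013,0,0,0,0],
  [-0.018,0.002,0,0,0,0],
  [-0.024,0.0027,0,0,0,0],
  [-0.028,0.0031,0,0,0,0],
])

```text
clock: 65.4
tcp_pos: [0.5086, 0.3362, 0.0715]
orientation: [-2.341, -2.095, -0.001]
contact_force: [1.1, -0.0, -1.8]
grip_width: 0.017
gripper_force: 63.5
```

```bash
python3 - <<'E'
from h import *
im,o=shot("wrist","w10",(230,0,500,260),2.2); print(o["clock"],o["tcp_pos"],o["orientation"],o["contact_force"],o["moment"])
E
```

```text
65.4 [0.50862211 0.33615617 0.07150844] [-2.34073656e+00 -2.09524091e+00 -6.57286401e-04] [ 1.08844231 -0.01539079 -1.75281511] [-0.04726135 -0.40251062  0.04570243]
```

Emit:
step_arm([
  [-0.0015,0.0002,0,0,0,0],
  [-0.003,0.0003,0,0,0,0],
  [-0.0045,0.0005,0,0,0,0],
])

```text
clock: 65.7
tcp_pos: [0.5066, 0.3361, 0.0715]
orientation: [2.341, 2.095, 0.001]
contact_force: [1.5, 0.7, -2.7]
grip_width: 0.0168
gripper_force: 63.7
```

Emit:
step_arm([
  [-0.0015,0.0002,0,0,0,0],
  [-0.003,0.0003,0,0,0,0],
  [-0.003,0.0003,0,0,0,0],
])

```text
clock: 65.95
tcp_pos: [0.5046, 0.3363, 0.0715]
orientation: [2.341, 2.095, 0.0]
contact_force: [0.2, 0.2, -0.3]
grip_width: 0.0168
gripper_force: 63.7
```

Emit:
step_arm([
  [-0.0015,0.0002,0,0,0,0],
  [-0.003,0.0003,0,0,0,0],
  [-0.003,0.0003,0,0,0,0],
])

```text
clock: 66.2
tcp_pos: [0.5031, 0.3365, 0.0715]
orientation: [2.341, 2.094, 0.001]
contact_force: [3.0, -0.0, -1.9]
grip_width: 0.0167
gripper_force: 63.6
```

```bash
python3 - <<'E'
from h import *
im,o=shot("wrist","w11",(230,0,500,260),2.2); print(o["clock"],o["tcp_pos"],o["orientation"],o["contact_force"],o["moment"])
E
```

```text
66.2 [0.50307452 0.33648117 0.07150843] [2.34090099e+00 2.09445014e+00 1.03011459e-03] [ 2.97975908 -0.04436438 -1.943542  ] [-0.05555589 -0.74256009  0.04131916]
```

Emit:
step_arm([
  [-0.001,0.0001,0,0,0,0],
  [-0.002,0.0002,0,0,0,0],
  [-0.002,0.0002,0,0,0,0],
])

```text
clock: 66.5
tcp_pos: [0.5028, 0.3365, 0.0717]
orientation: [2.34, 2.093, 0.003]
contact_force: [5.8, -0.9, -3.3]
grip_width: 0.0166
gripper_force: 63.2
```

Emit:
step_arm([
  [-0.001,0.0001,0,0,0,0],
  [-0.002,0.0002,0,0,0,0],
  [-0.002,0.0002,0,0,0,0],
])

```text
clock: 66.75
tcp_pos: [0.5022, 0.3367, 0.0718]
orientation: [2.34, 2.093, 0.005]
contact_force: [7.0, -0.4, -3.8]
grip_width: 0.0169
gripper_force: 63.2
```

Emit:
step_arm([
  [-0.001,0.0001,0,0,0,0],
  [-0.002,0.0002,0,0,0,0],
  [-0.002,0.0002,0,0,0,0],
])

```text
clock: 67.0
tcp_pos: [0.5015, 0.3367, 0.0719]
orientation: [2.34, 2.092, 0.006]
contact_force: [8.6, -0.4, -4.8]
grip_width: 0.017
gripper_force: 62.9
```

```bash
python3 - <<'E'
from h import *
im,o=shot("wrist","w12",(180,40,480,260),2.6); print(o["clock"],o["tcp_pos"],o["orientation"],o["contact_force"],o["moment"])
E
```

```text
67.0 [0.50147633 0.3366747  0.07192583] [2.3395046  2.09224924 0.00599827] [ 8.58611156 -0.42848332 -4.77992063] [-0.17580942 -2.05459004  0.09387411]
```

View pics/w12.png

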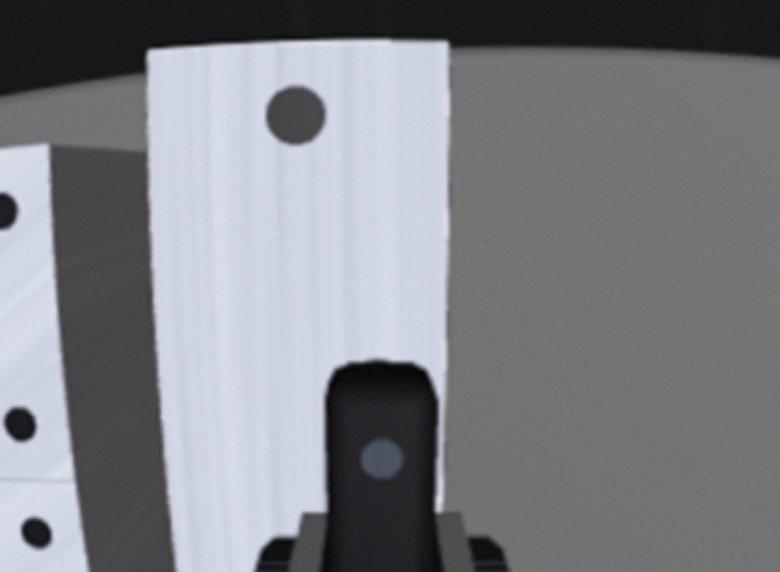

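Block sides meet the working edge with no visible gap, and the row ends inside the straightedge's end. A last small push, then relax and release.

Emit:
step_arm([
  [-0.001,0.0001,0,0,0,0],
  [-0.002,0.0002,0,0,0,0],
  [-0.002,0.0002,0,0,0,0],
])

```text
clock: 67.3
tcp_pos: [0.501, 0.3366, 0.0721]
orientation: [2.34, 2.091, 0.008]
contact_force: [9.4, -0.9, -5.1]
grip_width: 0.0171
gripper_force: 62.8
```

Emit:
step_arm([
  [-0.001,0.0001,0,0,0,0],
  [-0.002,0.0002,0,0,0,0],
  [-0.002,0.0002,0,0,0,0],
])

```text
clock: 67.55
tcp_pos: [0.5, 0.3366, 0.0721]
orientation: [2.34, 2.09, 0.008]
contact_force: [10.0, -0.5, -5.4]
grip_width: 0.0166
gripper_force: 62.8
```

```bash
python3 - <<'E'
from h import *
o=r.get_obs(); print(o["clock"],o["tcp_pos"],o["orientation"],o["contact_force"],o["moment"])
E
```

```text
67.55 [0.49995408 0.33662515 0.07208011] [2.33965822 2.09043801 0.0079435 ] [10.02816319 -0.45076494 -5.43671812] [-0.2235156  -2.51917536 -0.02662892]
```

Emit:
step_arm([
  [0.0012,-0.0001,0,0,0,0],
  [0.0025,-0.0003,0,0,0,0],
  [0.003,-0.0003,0,0,0,0],
  [0.003,-0.0003,0,0,0,0],
])

```text
clock: 67.88
tcp_pos: [0.5002, 0.3366, 0.0717]
orientation: [2.341, 2.092, 0.004]
contact_force: [6.9, -0.6, -4.0]
grip_width: 0.0168
gripper_force: 63.2
```

Emit:
step_arm([
  [0.0012,-0.0001,0,0,0,0],
  [0.0025,-0.0003,0,0,0,0],
  [0.003,-0.0003,0,0,0,0],
  [0.003,-0.0003,0,0,0,0],
])

```text
clock: 68.22
tcp_pos: [0.5005, 0.3366, 0.0715]
orientation: [2.341, 2.094, -0.0]
contact_force: [3.5, -0.9, 0.6]
grip_width: 0.0171
gripper_force: 63.8
```

```bash
python3 - <<'E'
from h import *
o=r.get_obs(); print(o["clock"],o["tcp_pos"],o["orientation"],o["contact_force"],o["moment"])
E
```

```text
68.2167 [0.50046721 0.33656208 0.07149197] [ 2.34144913e+00  2.09446914e+00 -1.04950683e-04] [ 3.54051043 -0.94066542  0.63892305] [-0.24404837 -0.84292089 -0.11078988]
```

Emit:
step_arm([
  [0,0,0,0,0,0],
  [0,0,0,0,0,0],
  [0,0,0,0,0,0],
  [0,0,0,0,0,0],
], jaw=0.5)

```text
clock: 68.55
tcp_pos: [0.4996, 0.3371, 0.0712]
orientation: [-2.34, -2.095, 0.001]
contact_force: [-0.2, -0.2, 0.5]
grip_width: 0.0428
gripper_force: 0.0
```

Emit:
step_arm([
  [0,0,0.03,0,0,0],
  [0,0,0.08,0,0,0],
  [0,0,0.14,0,0,0],
  [0,0,0.2,0,0,0],
  [0,-0.06,0.26,0,0,0],
])

```text
clock: 68.97
tcp_pos: [0.4996, 0.3136, 0.2229]
orientation: [-2.331, -2.104, -0.005]
contact_force: [1.2, 1.8, 1.6]
grip_width: 0.0426
gripper_force: 0.0
```

Emit:
step_arm([
  [-0.02,-0.06,0.06,0,0,0],
  [-0.05,-0.12,0.06,0,0,0],
  [-0.05,-0.12,0.06,0,0,0],
  [-0.05,-0.12,0.06,0,0,0],
  [-0.05,-0.12,0.06,0,0,0],
])

```text
clock: 69.38
tcp_pos: [0.4699, 0.2357, 0.2569]
orientation: [-2.34, -2.094, -0.001]
contact_force: [0.5, 0.3, 0.8]
grip_width: 0.0427
gripper_force: 0.0
```

```bash
python3 - <<'E'
from h import *
im,o=shot("wrist","w13"); print(o["clock"],o["tcp_pos"],o["orientation"])
np.save("pics/w13o.npy",o,allow_pickle=True)
im2=im[0:190,180:460]; a=cv2.resize(im2,None,fx=2.8,fy=2.8,interpolation=cv2.INTER_CUBIC)
cv2.imwrite("pics/c13.png",a)
E
```

```text
69.3833 [0.46988499 0.23574492 0.25693002] [-2.33987645e+00 -2.09398223e+00 -8.99624942e-04]
```

View pics/c13.png

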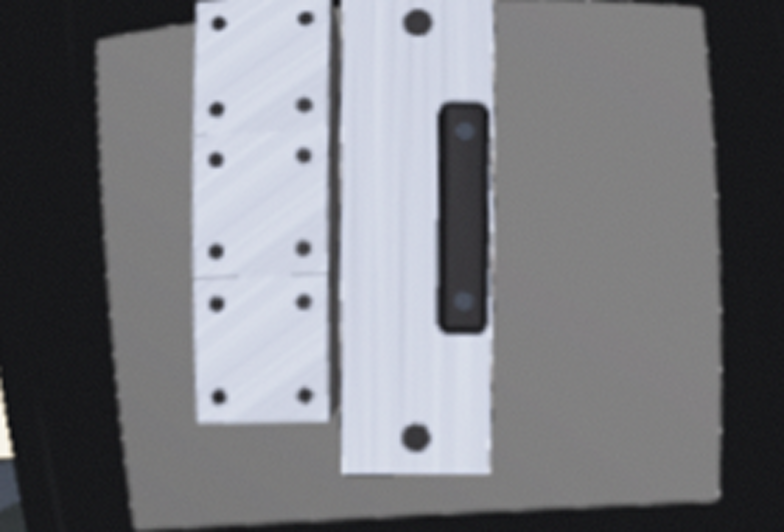

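```bash
python3 - <<'E'
from h import *
o=np.load("pics/w13o.npy",allow_pickle=True).item();g=np.load("pics/w13.npy").astype(float).sum(2)
e=np.array([np.cos(np.radians(83.7)),np.sin(np.radians(83.7))]);f=np.array([-e[1],e[0]])
S=2.8
def edge(row,a,b,sgn):
    d=np.diff(cv2.GaussianBlur(g,(3,3),0)[row,a:b])*sgn;i=int(d.argmax());w=d[max(i-2,0):i+3].clip(0);return a+max(i-2,0)+(w*np.arange(len(w))).sum()/w.sum()+.5
for row in (15,35,70,90,110,130,142):
    b=edge(row,292,302,-1);s=edge(row,297,306,1)
    B=on("wrist",(b,row),.092,o)[:2];Q=on("wrist",(s,row),.04,o)[:2]
    print(row,round(b,1),round(s,1),"block side f mm",round(1e3*B@f,1),"edge f mm",round(1e3*Q@f,1),"e",round(1e3*B@e,1),round(1e3*Q@e,1))
for p,z in (((180+260/S,422/S),.092),((180+415/S,474/S),.04)): print(1e3*on("wrist",p,z,o)[:2]@e)
E
```

```text
15 297.2 301.7 block side f mm -413.8 edge f mm -414.0 e 450.7 466.8
35 297.0 301.4 block side f mm -413.8 edge f mm -413.8 e 430.2 442.6
70 296.7 301.2 block side f mm -413.6 edge f mm -413.6 e 395.6 402.1
90 296.8 301.1 block side f mm -413.5 edge f mm -413.4 e 376.4 379.4
110 296.6 301.0 block side f mm -413.2 edge f mm -413.1 e 357.3 357.0
130 297.0 301.4 block side f mm -413.3 edge f mm -413.3 e 338.2 334.5
142 297.1 301.4 block side f mm -413.3 edge f mm -413.1 e 326.7 321.0
318.572032009946
289.53155986091747
```

Flush within 0.2 mm along the whole row, and the row sits well inside the straightedge's ends (319–469 against 290–490 mm). Handing in.

```bash
python3 -c "
from bench import r
print(r.hand_in())"
```

```text
the job is handed in; nothing more can be done
None
```

The job is handed in: block 3 let the no-go end in and stays in the rail, blocks 1, 2 and 4 stand in a close row on the plate with the straightedge flush along it, and the gauge is back in its stand.

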